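# Tap a block home along a fence to a stop hidden under a hood

## Robot

A 7-joint arm with a two-finger parallel gripper is mounted at the origin on a cart in front of the work surface, level with it; the furniture and walls round the work are solid. World frame = base frame: x ahead of the robot, y to its left, z up, the work surface at z = 0. Lengths are in m, angles in rad, forces in N, time in s.
With the tool pointing down it reaches from about 0.4 to 0.85 m from the base axis. Payload 4.5 kg.
Tool frame: the origin (TCP) lies on the centre line of the jaws, within the pads' length; the fingertips stand 8 mm ahead of it and the grasp point (between the pads) lies 11 mm behind it; z points along the fingers, x is the direction in which the jaws open and shut, and the axes are right-handed (so a half turn about z gives the same grasp; the last joint's range is limited). The gripper opens to 88 mm and grips with 3 to 60 N. Pads are 18 mm wide; open, the fingers measure 123 mm over their backs; the gripper's body (75 mm by 187 mm) begins 45 mm behind the grasp point.
Start: joints at [-1.146, 0.689, -0.195, 1.565, 0.157, 0.902, -0.215], TCP at [0.238, 0.578, 0.247] pointing down, gripper open.
Joint ranges: [-3.01, 3.01], [-0.46, 2.08], [-1.47, 1.51], [0.13, 2.56], [-1, 4.14], [0.04, 2.09], [-2.66, 2.66]. Speed limits (rad/s): [2.57, 2.57, 3.14, 3.14, 3.14, 3.14, 3.14].

## Interface

Orientations are given as a unit quaternion [x, y, z, w].
In Python, from plant import get_state, snapshot, finish_job, boxes_of, pinpoint gives the robot as it stands.
- The arm moves only by the shell command python3 -m creep 'ROWS' [FORCE]. ROWS is JSON, a list of rows, each an object with "hand": the finger opening in m, from 0 to 0.0881; "slide": the shift along the tool's x, y, z in m, a list of three; "turn": the turn about the tool's z in degrees. A call has 1 to 5 rows; each row shifts and turns the commanded pose from where the row before left it, along the tool's axes as they then stand; what a row does not reach is not made up. A row lasts 1/8 s, in which the tool goes at most 62.5 mm and 10.7 degrees, less where a joint would pass 70% of its speed; a pose out of reach is approached as far as the arm can. A call is refused whole if a number of a shift passes 0.0625 or a number of a turn 10.7, either way. A call with a gripper value outside its range is refused whole. The fingers move at their own pace and stop on an object; FORCE is the grip in N (left out, the last holds). Time passes only in rows, so rows that do not move let the fingers close. It gives the time, the measured TCP pose, the force and the opening at its end, in the units of the state.
- get_state(): the state, without advancing time (a new reading comes with each control period).
- snapshot(name): name is "scene" or "top" or "wrist"; returns a dict with "frame" (480x640x3 uint8, red, green, blue), "depth" (480x640 float32, m along the optical axis (not along the pixel's ray), 0 where there is no reading), "mtx" (3x3 intrinsics, pixels), "camera_from_world" (4x4, takes a point from world to camera coordinates). Camera axes: x right, y down, z forward; pixel columns grow to the right and rows downward; lengths in m; the calibration is good to about 2 mm. A picture is of the moment at which its call begins.
- finish_job(): hands the job in, once; it reports no verdict.
Trained networks look in a picture, given as the dict that the camera call returned (one of the last four; its "shot" number tells which), for a name from the list of things; names that differ only in an ending like _2 or _b are one class to them, and where a whole thing is asked for, a point or a joint stands for the part that bears it (a point fixed in the world has none). Each returns a list of dicts, best first, with "conf" (0 to 1); they miss things now and then, are a little off and sometimes report something else, mostly with a low value. They report only what shows in the picture. A call takes as long as a camera call. They do not tell look-alikes from the thing itself.
- boxes_of(target, picture): "uv" ([column, row] in pixels, amid what is visible of it).
- pinpoint(target, picture): "uv" ([column, row] in pixels: a listed point, or the origin of a listed thing).
The state is a dict: "clock": time; "q": joint angles; "qd": joint speeds; "joint_torque": joint torques, N m; "tool_pos": TCP position; "eef_rot": TCP orientation; "contact_force": force on the tool from outside, world axes, zero at the start; "moment": the same for the moment, N m; "opening": opening from 0.0 (shut) to 1.0 (fully open).
Only numpy, scipy, OpenCV 4.12 (cv2) and the standard library are available. Lean on these libraries where they do the work, as an engineer would, in place of code of your own. Each camera call takes 0.05 s, during which the arm holds its last target.

## Task

Pick up the ball-pein hammer and, using only the hammer on the aluminium block, nudge the block flat against the jig's blue fence and along it into the green hood until its front end is fully home on the stop that you cannot see in there. Work gently, in small taps that move the block 3 cm or less at a time, drawing the hammer clear of the block after each one; never touch the block with the gripper or strike it hard. When it is home and still flush with the fence, lay the hammer flat on the bench, off the jig, and leave the stake, the oil can and the engineer's square where they stand.

Things in the scene. Friction and masses are not known exactly. Their poses are not given: they have to be found in the camera images.
- jig: Dark steel locating jig screwed to the bench (cannot move); origin on the bench surface, z up, +y = the way the block must travel, +x = towards the fence. Bed 10 mm thick, x -120 to +60, y -175 to +195 mm. The block on the fence has its centre at x = 0. Hidden in the hood is a fixed stop whose solid face looks to -y, somewhere at y = +100 to +140 mm, so the block's centre is home at y = +40 to +80 mm.
- fence_face (a point): Point on the inner face of the jig's fence (jig x +30, y -50 mm, 25 mm above the bench). The fence is a blue-painted bar along the jig's y, 22 mm wide, y -175 to +80 mm, top 36 mm above the bench.
- hood_mouth (a point): Middle of the open mouth of the green hood (jig x -30, y +81 mm). The mouth is 136 mm wide (jig x -98 to +38) and faces -y; the hood runs from here to y +196 mm and is closed at the back; underside 48 mm, top 54 mm above the bench.
- block_center (a point): Centre of the loose aluminium block, 60 (x) x 120 (y) x 30 mm (z), 0.45 to 0.7 kg, on the jig's bed (centre 25 mm above the bench). Its y axis is its long axis, pointing to the hood. It starts askew by up to 0.25 rad to the jig, its centre 15 to 45 mm from its place on the fence and at jig y -90 to -65 mm, outside the hood. It slides with 2 to 6 N.
- block: The same aluminium block; origin at the centre of its underside, axes as above.
- touch_pin (a joint): Travel (m) of a small brass touch pin in the hidden stop: 0 while nothing touches it, when its tip stands 6 mm before the solid stop face. The block's front end pushes it in along the jig's +y (weak spring, under 0.5 N: the block stays where it is left); about 0.006 when the block meets the solid face.
- hammer_grip (a point): Grip point on the wooden handle of the loose ball-pein hammer (0.46 kg), half-way up, 15 mm above its underside; handle here about 18 mm wide, 22 mm high. The hammer lies flat: x axis along the handle to the head, z up. From this point: handle's blunt end beyond the head at x +76 mm, its tail at x -216 mm, centre of mass at x -40 mm (measured along x).
- hammer: The same hammer; origin under its middle, on its underside, axes as above; the grip point is at x +70, y +4, z +15 mm. The steel head is a bar along y, about 30 mm thick (x +108 to +138, z 0 to 32 mm), its axis at x +123, z +16 mm; flat round face, 26 mm across, at y +47 mm; ball end at y -47 mm. The end of the handle beyond the head (x +139 to +146) is about 13 mm wide, y -3 to +10, z 6 to 26 mm.
- stake_mid (a point): Middle of a bystander: heavy black and rust steel stake standing upright, 222 mm tall, 45 mm thick, foot 60 mm. Leave alone.
- oiler_mid (a point): Middle of the body of a bystander: red oil can, body 64 mm across and 74 mm tall, its bent spout rising to 174 mm and reaching 43 mm along its -y. Leave alone.
- square_mid (a point): Middle of a bystander: small steel engineer's square lying flat within 0.4 m of the jig (not the other square at the bench's far left), 75 x 120 mm, up to 15 mm high. Leave alone.
Not all that is in view belongs to the job. Of the things like the block, leave any that is purple; of the rest the larger one is meant.

How it is judged:
On the way, in this order (a step that is already met when the one before it is completed fails the run):
1. A tap has left the block part of the way along (centre 50 to 12 mm short of the jig's origin), with the hammer drawn clear of it (y of block_center in the frame of jig between -0.05 and -0.012 m and contact force between hammer and block below 0.05 N), for 0.1 s.
2. A later tap has left it farther along (centre past the jig's origin) but still short of the stop, with the hammer drawn clear (y of block_center in the frame of jig above 0 m and value of joint touch_pin below 0.001 m and contact force between hammer and block below 0.05 N), for 0.1 s.
3. The block is home on the hidden stop (value of joint touch_pin above 0.004 m), for 0.1 s.
At the end, for the whole second after the job is handed in: The block's front end is within 2 mm of the hidden stop (touch pin pushed in over 4 mm), its side within 4 mm of the fence and parallel to it within 0.04 rad; the hammer lies flat on the bench, touching neither jig nor block, all at rest (value of joint touch_pin above 0.004 m and x of block_center in the frame of jig between -0.004 and 0.004 m and angle between the y axis of block and the y axis of jig, either way round below 0.04 rad and linear speed of block below 0.01 m/s and height (world z) of hammer_grip below 0.03 m and angle between hammer's own z axis and vertical below 0.25 rad and linear speed of hammer below 0.02 m/s and contact force between hammer and jig below 0.05 N and contact force between hammer and block below 0.05 N).
It fails at once if The gripper or arm touched the block (contact force between any of the fingers, the arm and block above 1 N).
It fails at once if The block was struck or pushed hard (over 60 N) (contact force between hammer and block above 60 N).
It fails at once if A bystander was moved more than 15 mm (distance of any of stake_mid, oiler_mid, square_mid from where it was at the start of the episode above 0.015 m).
It also fails if it takes over 72 s, if anything falls off the work surface, if the arm or the gripper's body presses on something with over 40 N, if the wrist force passes 120 N, or if a joint passes its speed limit or range.

## Working session

There is one attempt and no reset: what is moved stays moved. The work goes in short steps, Python scripts to look and compute and a shell command to move; the robot and the scene stay as the last step left them, time stands still between calls to the robot, and variables do not carry over. Pictures are saved under pics/ and viewed, and the job is handed in when it is done.

```bash
ls; mkdir -p pics; cat > h.py <<'E'
import numpy as np, cv2
from plant import *
def save(n,f): cv2.imwrite('pics/'+n+'.png', cv2.cvtColor(f,cv2.COLOR_RGB2BGR))
def w(s,uv,z=None):
    K=s['mtx'];T=np.linalg.inv(s['camera_from_world']);u,v=uv
    r=np.linalg.inv(K)@np.array([u,v,1.]);
    if z is None:
        d=s['depth'][int(round(v)),int(round(u))];p=r*d
        return T[:3,:3]@p+T[:3,3]
    r=T[:3,:3]@r; o=T[:3,3]
    return o+r*(z-o[2])/r[2]
def px(s,p):
    c=s['camera_from_world']@np.append(p,1); q=s['mtx']@c[:3]; return q[:2]/q[2]
E
python3 - <<'E'
from h import *
np.set_printoptions(precision=4,suppress=True)
print(get_state())
for n in ['scene','top']:
    s=snapshot(n); save(n+'0',s['frame'])
    print(n,s['camera_from_world'],s['mtx'])
    for t,z in [('block_center',.025),('jig',0),('fence_face',.025),('hood_mouth',None),('hammer_grip',.015),('hammer',0),('stake_mid',.11),('oiler_mid',.037),('square_mid',.005)]:
        for r in pinpoint(t,s): print(t,r['conf'],np.round(r['uv']),w(s,r['uv'],z if z is not None else .03))
E
```

```text
pics
{'clock': 0.0, 'q': array([-1.1462,  0.69  , -0.1945,  1.5663,  0.1573,  0.9025, -0.2151]), 'qd': array([ 0.0008,  0.0012, -0.001 ,  0.001 ,  0.0002, -0.0013,  0.0011]), 'joint_torque': array([  0.0009, -52.7557,  -1.2672, -15.3439,  -0.0528,   0.0064,
         0.0002]), 'tool_pos': array([0.2379, 0.5773, 0.2459]), 'eef_rot': array([ 0.8309,  0.5564, -0.0007,  0.0006]), 'contact_force': array([0.2067, 0.1277, 0.3889]), 'moment': array([ 0.0141,  0.0163, -0.0148]), 'opening': 0.9972998894803043}
scene [[ 0.7056 -0.7083 -0.0232 -0.3618]
 [-0.3605 -0.3305 -0.8723  0.3049]
 [ 0.6101  0.6238 -0.4885  1.1632]
 [ 0.      0.      0.      1.    ]] [[514.2547   0.     325.8921]
 [  0.     514.2547 238.2901]
 [  0.       0.       1.    ]]
block_center 0.68 [237. 270.] [0.3491 0.1983 0.025 ]
block_center 0.62 [335. 268.] [ 0.5504 -0.0017  0.025 ]
block_center 0.56 [206. 245.] [0.3684 0.39   0.025 ]
block_center 0.55 [346. 224.] [0.7689 0.1616 0.025 ]
jig 0.55 [329. 258.] [0.6059 0.0775 0.    ]
hood_mouth 0.76 [304. 242.] [0.5868 0.1682 0.03  ]
hammer_grip 0.56 [392. 317.] [ 0.494  -0.2542  
[... 460 characters left out ...]
243.1957]
 [  0.       0.       1.    ]]
block_center 0.95 [353. 256.] [0.5506 0.0086 0.025 ]
block_center 0.94 [288. 172.] [0.7828 0.1817 0.025 ]
block_center 0.93 [269. 326.] [0.3687 0.2283 0.025 ]
jig 0.61 [326. 236.] [0.6104 0.0802 0.    ]
jig 0.42 [462. 304.] [ 0.4221 -0.2772  0.    ]
fence_face 0.83 [345. 228.] [0.6258 0.0298 0.025 ]
hood_mouth 0.88 [294. 240.] [0.5945 0.1644 0.03  ]
hammer_grip 0.83 [452. 276.] [ 0.4946 -0.2511  0.015 ]
hammer 0.94 [465. 301.] [ 0.4302 -0.2839  0.    ]
stake_mid 0.98 [171. 254.] [0.5472 0.4661 0.11  ]
stake_mid 0.44 [354. 255.] [0.5386 0.0093 0.11  ]
oiler_mid 0.71 [221. 335.] [0.3487 0.351  0.037 ]
oiler_mid 0.23 [476. 194.] [ 0.7117 -0.3221  0.037 ]
```

View pics/top0.png

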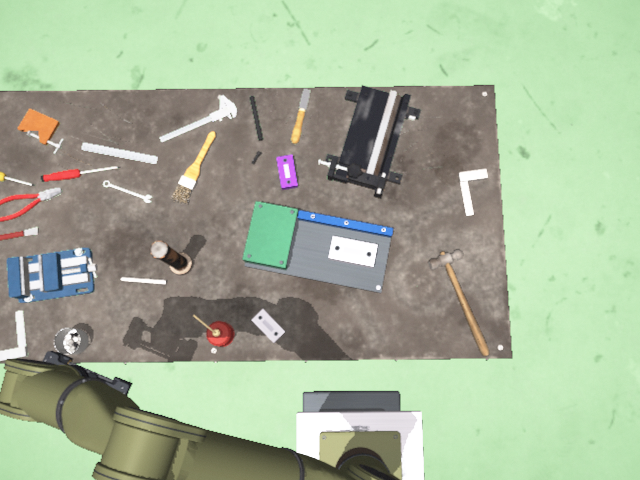

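View pics/scene0.png

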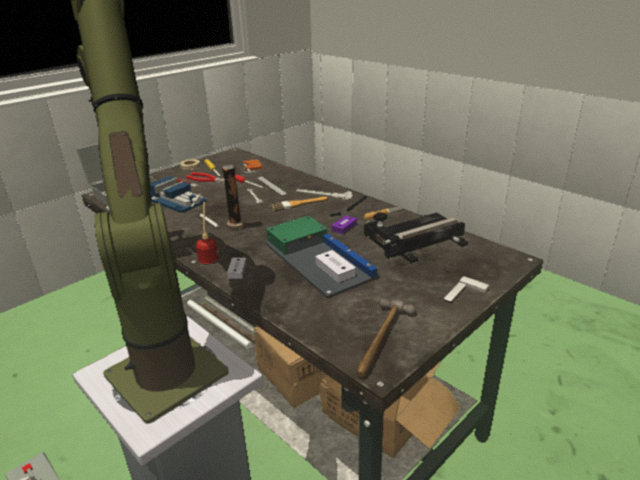

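The loose block is at (353,251) in the top view. The look-alikes are the purple one at (287,172) and a smaller grey one at (268,325). The block on the jig is non-purple and the larger of the two that remain, so it is the one meant. The stake is at (175,255), the oiler at (218,333), the square at (472,190) and the hammer at (462,300). Next I'll enlarge the crops to confirm.

```bash
python3 - <<'E'
from h import *
s=snapshot('top');f=s['frame']
a=cv2.resize(f[190:350,235:500],None,fx=3,fy=3,interpolation=cv2.INTER_CUBIC); save('crop0',a)
np.savez('top0.npz',frame=f,depth=s['depth'],mtx=s['mtx'],camera_from_world=s['camera_from_world'])
E
```

```text
(no output)
```

View pics/crop0.png

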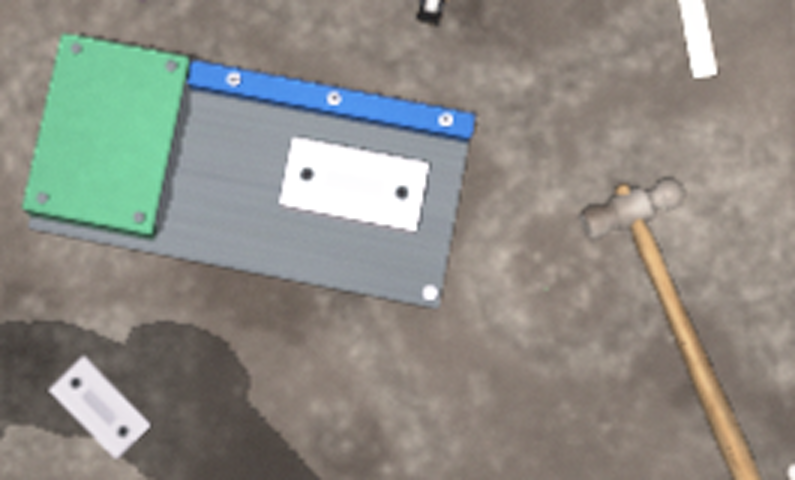

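```bash
python3 - <<'E'
from h import *
np.set_printoptions(precision=4,suppress=True)
s=np.load('top0.npz')
P=lambda x,y,z: w(s,(235+(x+.5)/3-.5,190+(y+.5)/3-.5),z)
fi=[P(187,84,.036),P(469,138,.036)]; fo=[P(190,60,.036),P(476,115,.036)]
hood=[P(63,35,.054),P(189,58,.054),P(154,236,.054),P(25,212,.054)]
bc=P(440,306,.01)
for a in fi,fo:
    d=a[0]-a[1]; print('fence',a[0],a[1],np.degrees(np.arctan2(-d[0],d[1])),np.linalg.norm(d))
print('hood',np.array(hood)); d=hood[0]-hood[1];print(np.degrees(np.arctan2(-d[0],d[1])))
print('bedcorner',bc)
b=np.array([P(293,138,.04),P(430,160,.04),P(418,231,.04),P(280,205,.04)])
print('block',b,b.mean(0)); 
for d in (b[0]-b[1],b[3]-b[2]): print(np.degrees(np.arctan2(-d[0],d[1])),np.linalg.norm(d))
# hammer
print('tail',P(742,478,.015),'head',P(632,207,.03),'face',P(590,222,.016),'ball',P(680,190,.016),'end',P(623,187,.016))
E
```

```text
fence [0.6529 0.1555 0.036 ] [ 0.6011 -0.0916  0.036 ] -11.840627179612254 0.25254255929985475
fence [0.6747 0.1529 0.036 ] [ 0.6217 -0.0984  0.036 ] -11.919917623874383 0.25679705796705765
hood [[0.6942 0.2633 0.054 ]
 [0.672  0.1527 0.054 ]
 [0.515  0.1831 0.054 ]
 [0.5372 0.2942 0.054 ]]
-11.369196010422014
bedcorner [ 0.4567 -0.0642  0.01  ]
block [[ 0.6023  0.0626  0.04  ]
 [ 0.5811 -0.0566  0.04  ]
 [ 0.5187 -0.0446  0.04  ]
 [ 0.543   0.0747  0.04  ]] [0.5613 0.009  0.04  ]
-10.044210593024454 0.12111876617307071
-11.531020796822826 0.12169914934387825
tail [ 0.3052 -0.3183  0.015 ] head [ 0.5391 -0.2325  0.03  ] face [ 0.5285 -0.1976  0.016 ] ball [ 0.5561 -0.2781  0.016 ] end [ 0.5594 -0.2281  0.016 ]
```

```bash
cat >> h.py <<'E'
from scipy.spatial.transform import Rotation as R
def plan(p,ang,n,frm=None):
    """rows to reach world TCP p with tool x at world yaw ang (deg), tool down, n rows"""
    st=get_state(); c=np.array(st['tool_pos']) if frm is None else np.array(frm[0])
    m=R.from_quat(st['eef_rot']).as_matrix(); a0=np.degrees(np.arctan2(m[1,0],m[0,0])) if frm is None else frm[1]
    print('at',c.round(4),'yaw',round(a0,2),'tilt',m[:,2].round(4))
    da=ang-a0; da=(da+180)%360-180
    t=-da/n; d=(np.array(p)-c)/n
    for i in range(n):
        a=np.radians(a0+i*da/n); ex=np.array([np.cos(a),np.sin(a),0]); ey=np.array([np.sin(a),-np.cos(a),0])
        print([round(float(v),4) for v in (d@ex,d@ey,-d[2])],round(t,2))
E
python3 - <<'E'
from h import *
np.set_printoptions(precision=4,suppress=True)
s=snapshot('wrist'); save('wrist0',s['frame']); T=np.linalg.inv(s['camera_from_world']); print(T,s['mtx'])
plan([.238,.578,.33],67.6,2)
plan([.46,.0,.36],0,12,([.238,.578,.33],67.6))
E
```

```text
[[ 0.3815  0.8789  0.2863  0.1633]
 [ 0.9244 -0.3628 -0.1179  0.6091]
 [ 0.0003  0.3096 -0.9509  0.3849]
 [ 0.      0.      0.      1.    ]] [[366.5041   0.     319.1123]
 [  0.     366.5041 239.819 ]
 [  0.       0.       1.    ]]
at [0.2381 0.5779 0.2468] yaw 67.61 tilt [ 0.      0.0001 -1.    ]
[0.0, -0.0001, -0.0416] 0.0
[0.0, -0.0001, -0.0416] 0.0
at [0.238 0.578 0.33 ] yaw 67.6 tilt [ 0.      0.0001 -1.    ]
[-0.0375, 0.0355, -0.0025] 5.63
[-0.0338, 0.039, -0.0025] 5.63
[-0.0298, 0.0421, -0.0025] 5.63
[-0.0256, 0.0448, -0.0025] 5.63
[-0.021, 0.0471, -0.0025] 5.63
[-0.0163, 0.049, -0.0025] 5.63
[-0.0114, 0.0503, -0.0025] 5.63
[-0.0064, 0.0512, -0.0025] 5.63
[-0.0014, 0.0516, -0.0025] 5.63
[0.0037, 0.0515, -0.0025] 5.63
[0.0087, 0.0509, -0.0025] 5.63
[0.0137, 0.0498, -0.0025] 5.63
```

```bash
python3 -m creep '[{"slide":[0,0,-0.042],"turn":0,"hand":0.088},{"slide":[0,0,-0.042],"turn":0,"hand":0.088},{"slide":[-0.0375,0.0355,-0.0025],"turn":5.6,"hand":0.088},{"slide":[-0.034,0.039,-0.0025],"turn":5.6,"hand":0.088},{"slide":[-0.03,0.042,-0.0025],"turn":5.6,"hand":0.088}]'
python3 -m creep '[{"slide":[-0.0256,0.045,-0.0025],"turn":5.6,"hand":0.088},{"slide":[-0.021,0.047,-0.0025],"turn":5.6,"hand":0.088},{"slide":[-0.016,0.049,-0.0025],"turn":5.6,"hand":0.088},{"slide":[-0.011,0.05,-0.0025],"turn":5.6,"hand":0.088},{"slide":[-0.006,0.051,-0.0025],"turn":5.6,"hand":0.088}]'
python3 -m creep '[{"slide":[-0.001,0.0516,-0.0025],"turn":5.6,"hand":0.088},{"slide":[0.004,0.0515,-0.0025],"turn":5.6,"hand":0.088},{"slide":[0,0,0],"turn":0,"hand":0.088}]'
python3 - <<'E'
from h import *
s=snapshot('wrist'); save('wrist1',s['frame']); np.savez('w1.npz',**{k:s[k] for k in('frame','depth','mtx','camera_from_world')})
np.set_printoptions(precision=4,suppress=True)
print(get_state()['q'],get_state()['tool_pos'])
for t,z in [('block_center',.025),('block',.01),('jig',0),('fence_face',.025),('hood_mouth',.03)]:
    for r in pinpoint(t,s): print(t,r['conf'],np.round(r['uv']),w(s,r['uv'],z))
E
```

```text
clock: 1.72
tool_pos: [0.294, 0.4316, 0.3385]
eef_rot: [0.904, 0.428, 0.0, -0.0]
contact_force: [-0.4, -0.1, 0.3]
opening: 0.997
clock: 2.35
tool_pos: [0.388, 0.1921, 0.3511]
eef_rot: [0.981, 0.196, 0.0, -0.0]
contact_force: [1.0, -0.1, -0.4]
opening: 1.0
clock: 2.72
tool_pos: [0.4268, 0.0937, 0.3561]
eef_rot: [0.995, 0.097, 0.001, 0.001]
contact_force: [-0.8, 0.5, -0.0]
opening: 0.994
[-0.4132  0.2938  0.1153  1.9456 -0.0423  0.904  -0.0775] [0.426  0.0963 0.3559]
block_center 0.94 [291.  59.] [0.3658 0.2327 0.025 ]
block_center 0.86 [603. 169.] [0.7749 0.1838 0.025 ]
block_center 0.84 [402. 264.] [0.5596 0.01   0.025 ]
block 0.84 [596. 166.] [0.7762 0.1866 0.01  ]
block 0.74 [291.  65.] [0.3658 0.2286 0.01  ]
block 0.55 [403. 258.] [0.5626 0.0145 0.01  ]
jig 0.98 [444. 214.] [0.6041 0.0854 0.    ]
fence_face 0.98 [454. 259.] [0.6276 0.0315 0.025 ]
hood_mouth 0.66 [462. 149.] [0.5904 0.1734 0.03  ]
hood_mouth 0.3 [402. 259.] [0.5564 0.0184 0.03  ]
```

View pics/wrist1.png

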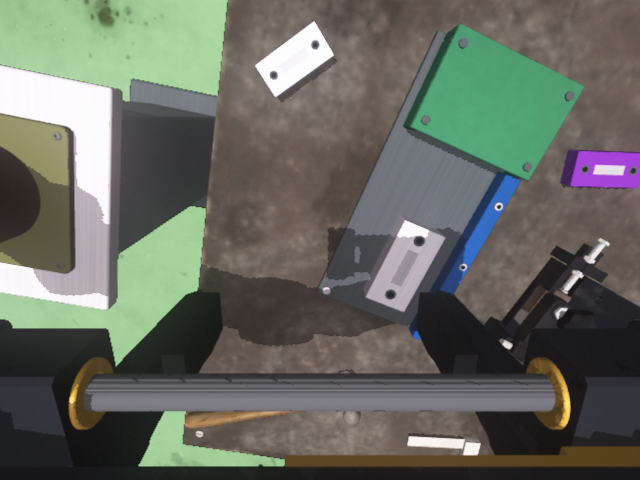

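```bash
python3 - <<'E'
from h import *
s=np.load('w1.npz'); save('crop1',cv2.resize(s['frame'][170:345,310:540],None,fx=3.4,fy=3.4,interpolation=cv2.INTER_CUBIC))
E
```

```text
(no output)
```

View pics/crop1.png

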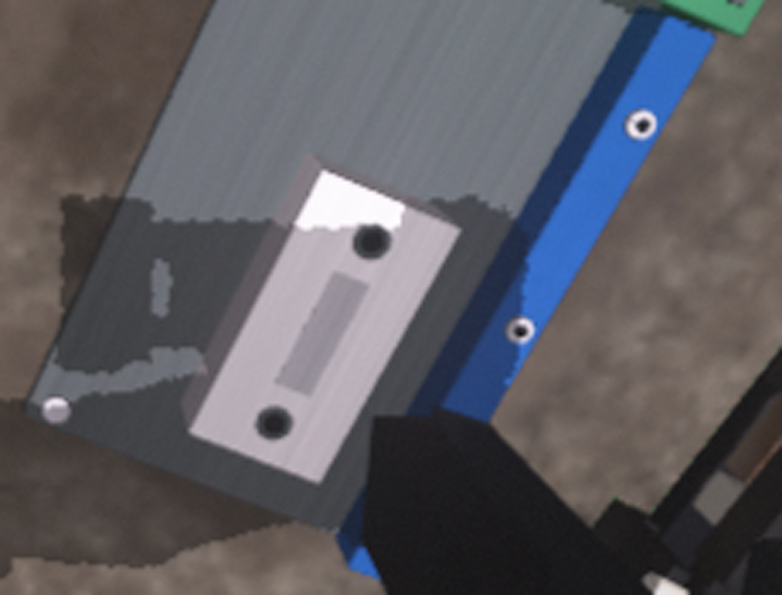

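```bash
python3 - <<'E'
from h import *
np.set_printoptions(precision=4,suppress=True)
s=np.load('w1.npz')
P=lambda x,y,z: w(s,(310+(x+.5)/3.4-.5,170+(y+.5)/3.4-.5),z)
ang=lambda d: np.degrees(np.arctan2(-d[0],d[1]))
b=np.array([P(323,170,.04),P(461,231,.04),P(320,484,.04),P(189,432,.04)]) # front-left, front-right(fence side), rear fence, rear -x
print('block',b,b.mean(0),ang(b[0]-b[3]),ang(b[1]-b[2]))
fo=[P(717,36,.036),P(492,421,.036)];fi=[P(662,12,.036),P(442,405,.036)]
fb=[P(628,10,.01),P(410,412,.01)]
for f in (fo,fi,fb): print('f',f[0],f[1],ang(f[0]-f[1]))
be=[P(213,0,.01),P(28,403,.01)]; print('bed',be[1],ang(be[0]-be[1]))
o=np.array([.608,.083]);a=np.radians(-11.7);ex=np.array([np.cos(a),np.sin(a)]);ey=np.array([-np.sin(a),np.cos(a)])
for n,p in [('c',b.mean(0)),('fo',fo[0]),('fo',fo[1]),('fi',fi[0]),('fi',fi[1]),('fb',fb[0]),('fb',fb[1]),('bed',be[0]),('bed',be[1])]: print(n,(p[:2]-o)@ex,(p[:2]-o)@ey)
E
```

```text
block [[ 0.5419  0.0752  0.04  ]
 [ 0.6001  0.062   0.04  ]
 [ 0.5758 -0.0539  0.04  ]
 [ 0.5177 -0.0412  0.04  ]] [0.5589 0.0105 0.04  ] -11.783473034886656 -11.842956793737002
f [0.6716 0.1513 0.036 ] [ 0.6383 -0.0145  0.036 ] -11.364215394757265
f [0.6488 0.1558 0.036 ] [ 0.6163 -0.0116  0.036 ] -10.997499566161581
f [0.6491 0.153  0.01  ] [ 0.6154 -0.0279  0.01  ] -10.561994204288458
bed [ 0.454  -0.0553  0.01  ] -11.612181919160127
c -0.033383023138735854 -0.08093648562023574
fo 0.048461789788599045 0.07983282993730437
fo 0.0494533769959118 -0.0893622751021447
fi 0.025183551797471084 0.07954915000934978
fi 0.02727377796570721 -0.09092068969061749
fb 0.026096667483143994 0.07685854902251799
fb 0.02975079718086089 -0.1070936576284331
bed -0.12306329112238591 0.018336185524522163
bed -0.1227798034481056 -0.16662156356023602
```

```bash
python3 - <<'E'
from h import *
plan([.485,-.254,.24],-70,9)
E
```

```text
at [0.4252 0.0991 0.3556] yaw 11.8 tilt [-4.e-04  6.e-04 -1.e+00]
[-0.0015, 0.0398, 0.0128] 9.09
[0.0048, 0.0395, 0.0128] 9.09
[0.011, 0.0382, 0.0128] 9.09
[0.0169, 0.036, 0.0128] 9.09
[0.0224, 0.0329, 0.0128] 9.09
[0.0273, 0.029, 0.0128] 9.09
[0.0315, 0.0243, 0.0128] 9.09
[0.0349, 0.019, 0.0128] 9.09
[0.0375, 0.0133, 0.0128] 9.09
```

```bash
python3 -m creep '[{"slide":[-0.0015,0.04,0.013],"turn":9.1,"hand":0.088},{"slide":[0.005,0.0395,0.013],"turn":9.1,"hand":0.088},{"slide":[0.011,0.038,0.013],"turn":9.1,"hand":0.088},{"slide":[0.017,0.036,0.013],"turn":9.1,"hand":0.088},{"slide":[0.0224,0.033,0.013],"turn":9.1,"hand":0.088}]'
python3 -m creep '[{"slide":[0.0273,0.029,0.013],"turn":9.1,"hand":0.088},{"slide":[0.0315,0.0243,0.013],"turn":9.1,"hand":0.088},{"slide":[0.035,0.019,0.013],"turn":9.1,"hand":0.088},{"slide":[0.0375,0.0133,0.013],"turn":9.1,"hand":0.088},{"slide":[0,0,0],"turn":0,"hand":0.088}]'
python3 - <<'E'
from h import *
s=snapshot('wrist'); save('wrist2',s['frame']); np.savez('w2.npz',**{k:s[k] for k in('frame','depth','mtx','camera_from_world')})
np.set_printoptions(precision=4,suppress=True)
print(get_state()['q'],get_state()['tool_pos'])
for t,z in [('hammer_grip',.015),('hammer',.0)]:
    for r in pinpoint(t,s): print(t,r['conf'],np.round(r['uv']),w(s,r['uv'],z))
E
```

```text
clock: 3.65
tool_pos: [0.4591, -0.0986, 0.2903]
eef_rot: [0.956, -0.293, 0.0, -0.0]
contact_force: [-0.1, 0.4, -0.5]
opening: 1.0
clock: 4.28
tool_pos: [0.4844, -0.2578, 0.2377]
eef_rot: [0.817, -0.577, -0.0, 0.001]
contact_force: [-0.1, 0.2, -0.9]
opening: 0.994
[ 0.1291  0.6416  0.4603  1.8295 -0.3943  0.7635 -0.4264] [ 0.4845 -0.2557  0.238 ]
hammer_grip 0.91 [316. 197.] [ 0.4894 -0.2516  0.015 ]
hammer 0.87 [321. 258.] [ 0.4245 -0.2808  0.    ]
```

View pics/wrist2.png

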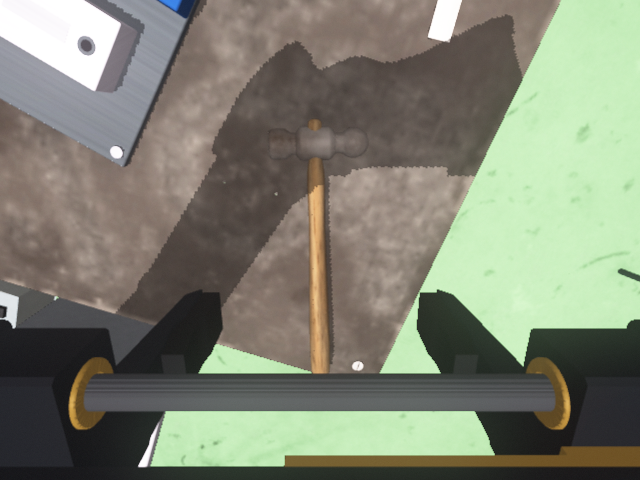

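The wrist view shows the hammer with its head at (316,143), the flat face at (272,143) on the left (+y side), the ball at (360,142) and the handle running down to (320,372).

```bash
python3 - <<'E'
from h import *
np.set_printoptions(precision=4,suppress=True)
s=np.load('w2.npz')
E=w(s,(315,120),.018); A=w(s,(316.5,175),.018);B=w(s,(318,260),.018);C=w(s,(320,360),.018)
f=w(s,(268,143),.016);b=w(s,(368,142),.016)
print(E,A,B,C,f,b)
d=A-C;print(np.degrees(np.arctan2(d[1],d[0])));d=f-b;y=np.degrees(np.arctan2(-d[0],d[1]));print(y,np.linalg.norm(d))
d=(A-C)/np.linalg.norm(A-C);d[2]=0
h=(f+b)/2; ax=E+((h-E)@d)*d; print('head on handle axis',ax,'grip from head',h-.053*d, 'grip on axis from end',E-.076*d)
y=np.degrees(np.arctan2(d[1],d[0])); g=E-.076*d
plan([g[0],g[1],.07],y-90,3); 
E
```

```text
[ 0.5584 -0.2269  0.018 ] [ 0.5109 -0.245   0.018 ] [ 0.4278 -0.276   0.018 ] [ 0.3117 -0.3194  0.018 ] [ 0.5238 -0.1916  0.016 ] [ 0.5564 -0.2809  0.016 ]
20.47729596392573
20.075046124112138 0.09504927281772449
head on handle axis [ 0.5393 -0.234   0.018 ] grip from head [ 0.4905 -0.2548  0.016 ] grip on axis from end [ 0.4872 -0.2535  0.018 ]
at [ 0.4849 -0.2539  0.2386] yaw -70.09 tilt [-0.0002  0.0017 -1.    ]
[0.0001, -0.0008, 0.0562] -0.19
[0.0001, -0.0008, 0.0562] -0.19
[0.0001, -0.0008, 0.0562] -0.19
```

```bash
python3 -m creep '[{"slide":[0.001,-0.002,0.06],"turn":-0.3,"hand":0.088},{"slide":[0,-0.002,0.06],"turn":0,"hand":0.088},{"slide":[0,0,0.06],"turn":0,"hand":0.088},{"slide":[0,0,0.027],"turn":0,"hand":0.088},{"slide":[0,0,0],"turn":0,"hand":0.088}]'
python3 - <<'E'
from h import *
plan([.4893,-.2532,.011],-69.7,2)
s=snapshot('wrist'); save('wrist3',s['frame'])
E
```

```text
clock: 5.05
tool_pos: [0.4882, -0.253, 0.0305]
eef_rot: [0.82, -0.572, -0.002, -0.001]
contact_force: [-1.0, -0.0, 1.1]
opening: 1.003
at [ 0.4882 -0.253   0.0305] yaw -69.84 tilt [-0.0024  0.0033 -1.    ]
[0.0003, -0.0005, 0.0098] -0.07
[0.0003, -0.0005, 0.0098] -0.07
```

View pics/wrist3.png

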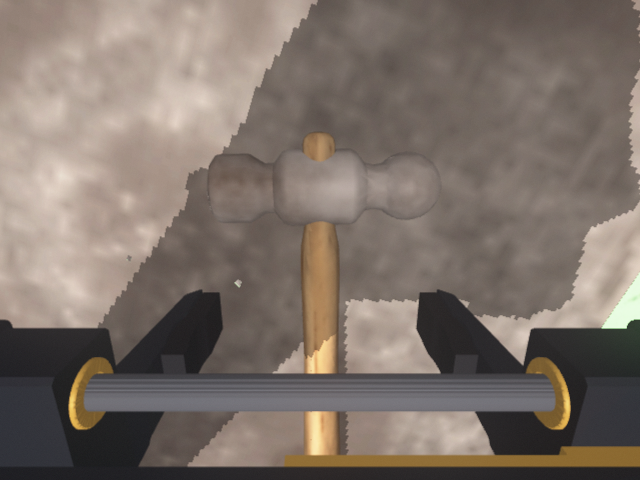

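Handle at (320,290) is centred between the fingers. I'll go down and grip, then lift.

```bash
python3 -m creep '[{"slide":[0,0,0.01],"turn":0,"hand":0.088},{"slide":[0,0,0.0095],"turn":0,"hand":0.088},{"slide":[0,0,0],"turn":0,"hand":0.088},{"slide":[0,0,0],"turn":0,"hand":0.012},{"slide":[0,0,0],"turn":0,"hand":0.012}]' 50
python3 -m creep '[{"slide":[0,0,0],"turn":0,"hand":0.012},{"slide":[0,0,0],"turn":0,"hand":0.012},{"slide":[0,0,0],"turn":0,"hand":0.012},{"slide":[0,0,0],"turn":0,"hand":0.012},{"slide":[0,0,0],"turn":0,"hand":0.012}]' 50
python3 -m creep '[{"slide":[0,0,-0.01],"turn":0,"hand":0.012},{"slide":[0,0,-0.03],"turn":0,"hand":0.012},{"slide":[0,0,-0.04],"turn":0,"hand":0.012},{"slide":[0,0,-0.03],"turn":0,"hand":0.012},{"slide":[0,0,0],"turn":0,"hand":0.012}]'
python3 - <<'E'
from h import *
st=get_state();print(st['q'],st['tool_pos'],st['eef_rot'],st['moment'])
s=snapshot('wrist'); save('wrist4',s['frame']);s=snapshot('scene'); save('scene4',s['frame'][150:420,250:560])
E
```

```text
clock: 5.72
tool_pos: [0.4888, -0.2555, 0.0125]
eef_rot: [0.819, -0.574, 0.0, -0.0]
contact_force: [0.3, -0.8, 0.1]
opening: 0.796
clock: 6.35
tool_pos: [0.4885, -0.2552, 0.0122]
eef_rot: [0.819, -0.573, -0.0, -0.0]
contact_force: [-0.6, 1.9, 1.0]
opening: 0.229
clock: 6.98
tool_pos: [0.4897, -0.256, 0.1241]
eef_rot: [0.819, -0.573, 0.002, -0.0]
contact_force: [0.1, -0.2, -4.6]
opening: 0.178
[ 0.20250292  0.80677981  0.33668352  1.91001785 -0.51406803  0.50566758
 -0.32356103] [ 0.48973506 -0.25603717  0.12406261] [ 8.19231380e-01 -5.73459042e-01  2.15378547e-03 -1.87866048e-04] [ 0.07137666 -0.08173633  0.00228684]
```

View pics/wrist4.png

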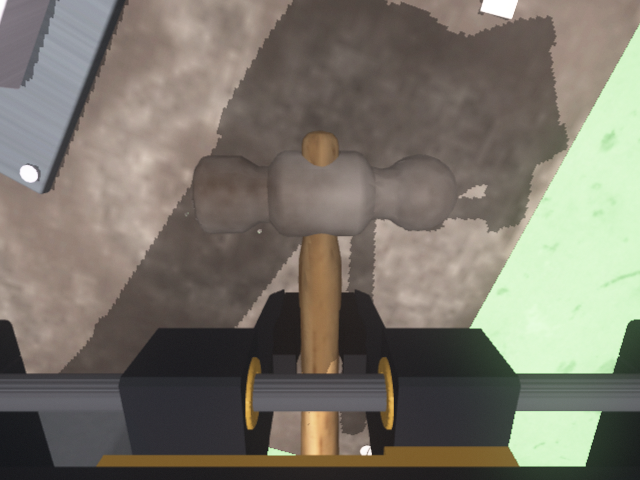

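View pics/scene4.png

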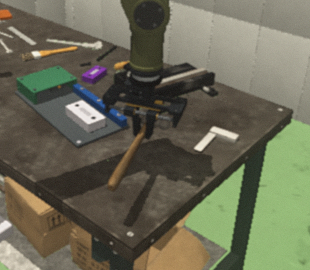

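```bash
cat >> h.py <<'E'
def hammer_px(s,zoff=.0115):
    """where hammer features should project if held level, hammer underside zoff below TCP"""
    st=get_state();m=R.from_quat(st['eef_rot']).as_matrix();p=np.array(st['tool_pos'])
    f=lambda x,y,z: px(s,p+m@np.array([-(y-.004)*1.0,-(x-.07),-(z-zoff)]))  # tool x = -hammer y
    return {'face':f(.123,.047,.016),'ball':f(.123,-.047,.016),'end':f(.146,.0035,.016),'top':f(.123,.0035,.032)}
E
python3 - <<'E'
from h import *
s=snapshot('wrist'); print(hammer_px(s)); d=s['depth']
for uv in [(320,190),(320,145),(210,195),(320,260)]: print(uv,w(s,uv))
print(get_state()['tool_pos'])
E
```

```text
{'face': array([204.16011024, 200.61005418]), 'ball': array([456.33964279, 200.52766051]), 'end': array([320.87516709, 136.52963654]), 'top': array([320.98340801, 210.77558578])}
(320, 190) [ 0.54366157 -0.23447012  0.13784992]
(320, 145) [ 0.55717822 -0.22953701  0.1341461 ]
(210, 195) [ 0.52974617 -0.20050666  0.13912848]
(320, 260) [ 0.51872162 -0.24356467  0.13436178]
[ 0.48787648 -0.25457769  0.12099657]
```

```bash
python3 - <<'E'
from h import *
plan([.431,.036,.10],-101.5,7)
E
```

```text
at [ 0.4879 -0.2546  0.121 ] yaw -69.97 tilt [-0.002   0.0015 -1.    ]
[-0.0418, -0.0066, 0.003] 4.5
[-0.0422, -0.0033, 0.003] 4.5
[-0.0423, 0.0, 0.003] 4.5
[-0.0422, 0.0034, 0.003] 4.5
[-0.0418, 0.0067, 0.003] 4.5
[-0.0411, 0.0099, 0.003] 4.5
[-0.0402, 0.0131, 0.003] 4.5
```

```bash
python3 -m creep '[{"slide":[-0.042,-0.0066,0.003],"turn":4.5,"hand":0.012},{"slide":[-0.042,-0.0033,0.003],"turn":4.5,"hand":0.012},{"slide":[-0.042,0,0.003],"turn":4.5,"hand":0.012},{"slide":[-0.042,0.0034,0.003],"turn":4.5,"hand":0.012},{"slide":[-0.042,0.0067,0.003],"turn":4.5,"hand":0.012}]' 60
python3 -m creep '[{"slide":[-0.041,0.01,0.003],"turn":4.5,"hand":0.012},{"slide":[-0.04,0.013,0.003],"turn":4.5,"hand":0.012},{"slide":[0,0,0],"turn":0,"hand":0.012},{"slide":[0,0,0],"turn":0,"hand":0.012}]' 60
python3 - <<'E'
from h import *
np.set_printoptions(precision=4,suppress=True)
plan([.431,.036,.026],-101.5,3)
print(get_state()['q'])
s=snapshot('wrist'); save('wrist5',s['frame']); np.savez('w5.npz',**{k:s[k] for k in('frame','depth','mtx','camera_from_world')});print(hammer_px(s))
E
```

```text
clock: 7.75
tool_pos: [0.4472, -0.0468, 0.106]
eef_rot: [-0.691, 0.723, 0.001, -0.001]
contact_force: [0.7, -0.2, -3.8]
opening: 0.174
clock: 8.25
tool_pos: [0.4318, 0.0339, 0.1006]
eef_rot: [-0.633, 0.774, -0.0, -0.001]
contact_force: [0.6, -0.0, -4.5]
opening: 0.176
at [0.4318 0.0339 0.1006] yaw -101.48 tilt [-0.0006 -0.0014 -1.    ]
[-0.0006, 0.0004, 0.0249] 0.01
[-0.0006, 0.0004, 0.0249] 0.01
[-0.0006, 0.0004, 0.0249] 0.01
[-0.3422  0.7721  0.2575  2.2621 -0.9633  0.2166 -0.9745]
{'face': array([205.7179, 198.7209]), 'ball': array([459.7864, 198.9573]), 'end': array([323.559 , 134.1872]), 'top': array([323.7612, 208.999 ])}
```

View pics/wrist5.png

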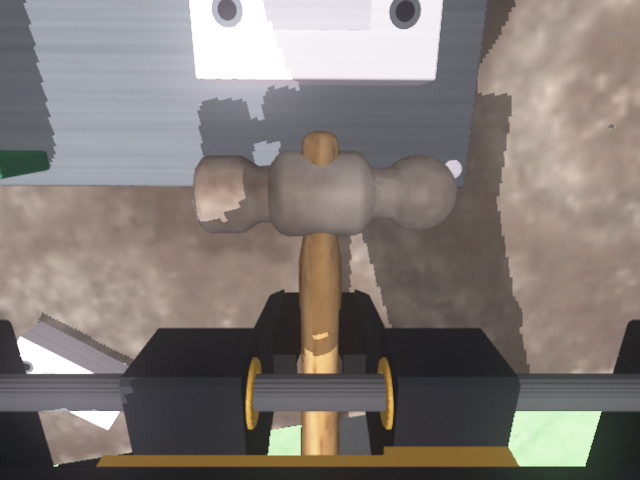

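```bash
python3 -m creep '[{"slide":[0,0,0.025],"turn":0,"hand":0.012},{"slide":[0,0,0.025],"turn":0,"hand":0.012},{"slide":[0,0,0.015],"turn":0,"hand":0.012},{"slide":[0,0,0.008],"turn":0,"hand":0.012},{"slide":[0,0,0],"turn":0,"hand":0.012}]' 60
python3 - <<'E'
from h import *
np.set_printoptions(precision=4,suppress=True)
print(get_state()['q'],get_state()['tool_pos'],get_state()['eef_rot'])
s=snapshot('wrist'); save('wrist6',s['frame']); np.savez('w6.npz',**{k:s[k] for k in('frame','depth','mtx','camera_from_world')});print(hammer_px(s))
s=snapshot('scene'); save('scene6',cv2.resize(s['frame'][200:380,200:440],None,fx=3,fy=3))
E
```

```text
clock: 8.93
tool_pos: [0.4409, 0.0348, 0.0352]
eef_rot: [-0.633, 0.774, 0.004, -0.006]
contact_force: [-0.5, 0.3, -4.2]
opening: 0.175
[-0.2107  0.9006  0.0461  2.2329 -0.9996  0.043  -0.9543] [0.4409 0.0348 0.0352] [-0.6325  0.7745  0.0036 -0.0064]
{'face': array([203.8995, 200.815 ]), 'ball': array([457.6494, 200.6081]), 'end': array([321.3587, 136.2667]), 'top': array([321.551 , 211.0748])}
```

View pics/wrist6.png

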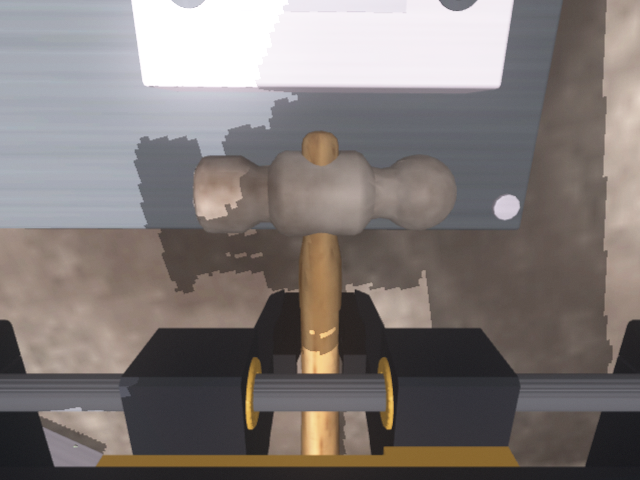

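View pics/scene6.png

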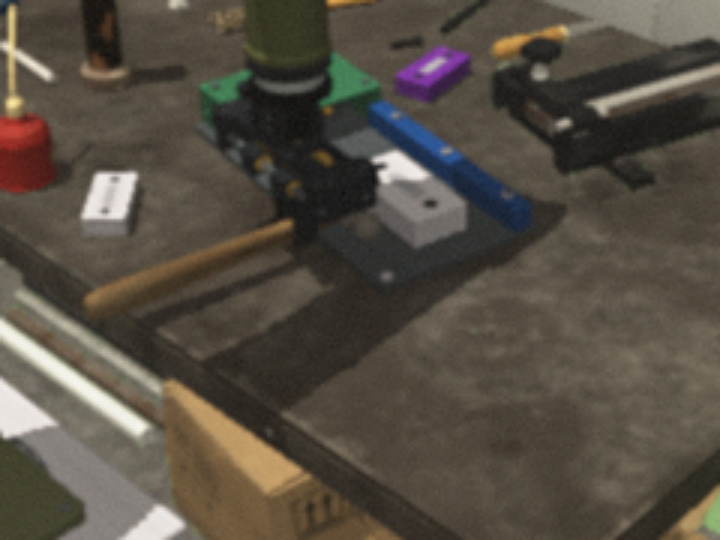

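```bash
python3 -m creep '[{"slide":[0,-0.006,0],"turn":0,"hand":0.012},{"slide":[0,0,0.004],"turn":0,"hand":0.012},{"slide":[0,0,0.004],"turn":0,"hand":0.012},{"slide":[0,0,0],"turn":0,"hand":0.012}]' 60
python3 - <<'E'
from h import *
np.set_printoptions(precision=4,suppress=True)
plan([.45,.03,.026],-101.5,1)
print(get_state()['q'])
E
```

```text
clock: 9.52
tool_pos: [0.4458, 0.0342, 0.027]
eef_rot: [-0.633, 0.774, 0.005, -0.007]
contact_force: [-0.3, 0.3, -3.6]
opening: 0.174
at [0.4458 0.0342 0.027 ] yaw -101.5 tilt [-0.0169 -0.001  -0.9999]
[0.0033, -0.005, 0.001] 0.0
[-0.2041  0.9189  0.043   2.2167 -0.9997  0.0431 -0.9497]
```

```bash
python3 -m creep '[{"slide":[0,-0.005,0],"turn":0,"hand":0.012},{"slide":[0,-0.005,0],"turn":0,"hand":0.012},{"slide":[0,-0.005,0],"turn":0,"hand":0.012},{"slide":[0,-0.005,0],"turn":0,"hand":0.012},{"slide":[0,-0.005,0],"turn":0,"hand":0.012}]' 60
python3 -m creep '[{"slide":[0,0,0],"turn":0,"hand":0.012},{"slide":[0,0.006,0],"turn":0,"hand":0.012},{"slide":[0,0.006,0],"turn":0,"hand":0.012},{"slide":[0,0,0],"turn":0,"hand":0.012}]' 60
python3 - <<'E'
from h import *
np.set_printoptions(precision=4,suppress=True)
plan([.45,.03,.026],-101.5,1)
print(get_state()['q'])
s=snapshot('wrist'); save('wrist7',s['frame']); np.savez('w7.npz',**{k:s[k] for k in('frame','depth','mtx','camera_from_world')});print(hammer_px(s))
E
```

```text
clock: 10.15
tool_pos: [0.4704, 0.0293, 0.0269]
eef_rot: [-0.633, 0.774, 0.005, -0.007]
contact_force: [-3.0, -0.0, -4.0]
opening: 0.177
clock: 10.65
tool_pos: [0.4583, 0.0316, 0.0273]
eef_rot: [-0.633, 0.774, 0.005, -0.007]
contact_force: [-0.0, -0.2, -4.4]
opening: 0.174
at [0.4583 0.0316 0.0273] yaw -101.5 tilt [-0.0166 -0.0008 -0.9999]
[0.0032, 0.0078, 0.0013] -0.0
[-0.2268  0.9233  0.0975  2.183  -0.9761  0.0963 -0.9643]
{'face': array([204.1134, 198.0392]), 'ball': array([458.0166, 197.9172]), 'end': array([321.6659, 133.339 ]), 'top': array([321.8417, 208.0536])}
```

View pics/wrist7.png

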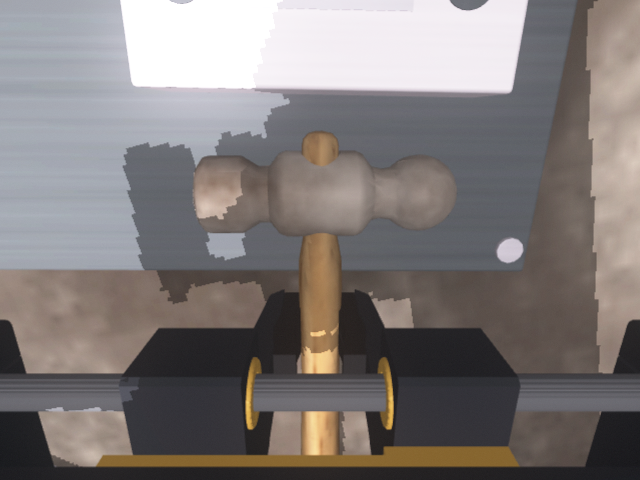

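```bash
python3 -m creep '[{"slide":[0,-0.006,0],"turn":0,"hand":0.012},{"slide":[0,-0.006,0],"turn":0,"hand":0.012},{"slide":[0,-0.005,0],"turn":0,"hand":0.012},{"slide":[0,-0.004,0],"turn":0,"hand":0.012},{"slide":[0,-0.003,0],"turn":0,"hand":0.012}]' 60
python3 -m creep '[{"slide":[0,-0.0015,0],"turn":0,"hand":0.012}]' 60
python3 -m creep '[{"slide":[0,-0.0015,0],"turn":0,"hand":0.012}]' 60
```

```text
clock: 11.32
tool_pos: [0.4819, 0.027, 0.0267]
eef_rot: [-0.633, 0.774, 0.005, -0.007]
contact_force: [-1.8, 0.7, -3.3]
opening: 0.177
clock: 11.45
tool_pos: [0.4837, 0.0266, 0.0267]
eef_rot: [-0.633, 0.774, 0.005, -0.007]
contact_force: [-3.3, -0.0, -3.6]
opening: 0.175
clock: 11.58
tool_pos: [0.4848, 0.0263, 0.0267]
eef_rot: [-0.633, 0.774, 0.005, -0.007]
contact_force: [-4.8, 0.8, -3.8]
opening: 0.178
```

```bash
python3 -m creep '[{"slide":[0,-0.001,0],"turn":0,"hand":0.012}]' 60
python3 -m creep '[{"slide":[0,-0.001,0],"turn":0,"hand":0.012}]' 60
python3 -m creep '[{"slide":[0,-0.001,0],"turn":0,"hand":0.012}]' 60
python3 -m creep '[{"slide":[0,0,0],"turn":0,"hand":0.012}]' 60
```

```text
clock: 11.7
tool_pos: [0.4855, 0.0259, 0.0266]
eef_rot: [-0.633, 0.774, 0.005, -0.007]
contact_force: [-4.5, -0.3, -4.5]
opening: 0.179
clock: 11.82
tool_pos: [0.4858, 0.0258, 0.0266]
eef_rot: [-0.633, 0.774, 0.006, -0.008]
contact_force: [-7.0, 1.3, -4.1]
opening: 0.178
clock: 11.95
tool_pos: [0.4859, 0.0258, 0.0265]
eef_rot: [-0.633, 0.774, 0.006, -0.008]
contact_force: [-8.3, 0.7, -4.0]
opening: 0.173
clock: 12.08
tool_pos: [0.4858, 0.0258, 0.0264]
eef_rot: [-0.633, 0.774, 0.006, -0.008]
contact_force: [-8.2, 0.5, -3.6]
opening: 0.174
```

```bash
python3 -m creep '[{"slide":[0,0.006,0],"turn":0,"hand":0.012},{"slide":[0,0.015,0],"turn":0,"hand":0.012},{"slide":[0,0.01,-0.02],"turn":0,"hand":0.012},{"slide":[0,0,-0.05],"turn":0,"hand":0.012},{"slide":[0,0,-0.03],"turn":0,"hand":0.012}]' 60
python3 - <<'E'
from h import *
np.set_printoptions(precision=4,suppress=True)
plan([.45,.03,.026],-101.5,1)
print(get_state()['q'])
s=snapshot('wrist'); save('wrist8',s['frame']); np.savez('w8.npz',**{k:s[k] for k in('frame','depth','mtx','camera_from_world')});print(hammer_px(s))
E
```

```text
clock: 12.7
tool_pos: [0.4617, 0.0316, 0.1293]
eef_rot: [-0.633, 0.774, 0.003, -0.005]
contact_force: [1.1, 0.2, -5.1]
opening: 0.177
at [0.4617 0.0316 0.1293] yaw -101.49 tilt [-0.0106 -0.0019 -0.9999]
[0.0039, 0.0112, 0.1033] 0.01
[-0.4348  0.7574  0.4446  2.1581 -0.8262  0.4123 -1.0872]
{'face': array([201.4517, 197.8441]), 'ball': array([460.245 , 197.6999]), 'end': array([321.3158, 131.8075]), 'top': array([321.5182, 208.1855])}
```

View pics/wrist8.png

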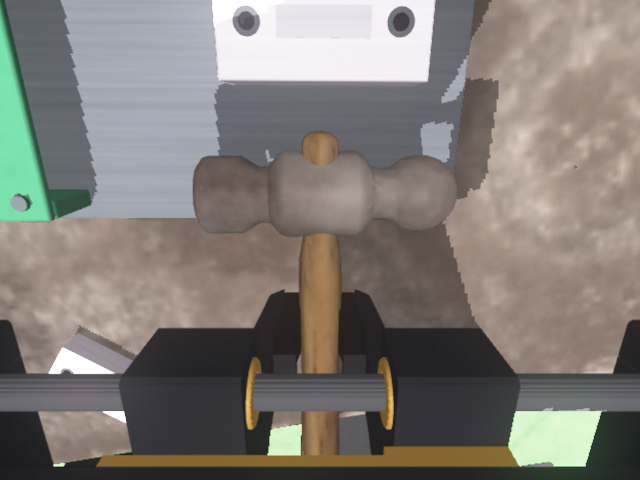

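```bash
cat >> h.py <<'E'
O=np.array([.6055,.0835]);_a=np.radians(-11.5);EX=np.array([np.cos(_a),np.sin(_a)]);EY=np.array([-np.sin(_a),np.cos(_a)])
def J(p): d=np.array(p)[:2]-O; return np.array([d@EX,d@EY])
def W(x,y): return O+x*EX+y*EY
E
python3 - <<'E'
from h import *
np.set_printoptions(precision=4,suppress=True)
s=np.load('w8.npz')
for uv in [(217,81),(430,82),(435,0),(213,0)]: print(J(w(s,uv,.04)))
for uv in [(20,219),(200,218)]: print('bed',J(w(s,uv,.01)))
t=W(-.054,-.199); print(t)
plan([*t,.10],-101.5,4)
E
```

```text
[-0.0297 -0.0213]
[-0.0302 -0.1426]
[ 0.0102 -0.1414]
[ 0.0101 -0.0228]
bed [-0.1192  0.1372]
bed [-0.1187  0.0069]
[ 0.5129 -0.1007]
at [0.4629 0.0316 0.1317] yaw -101.5 tilt [-0.0066 -0.0016 -1.    ]
[0.0299, -0.0188, 0.0079] -0.0
[0.0299, -0.0188, 0.0079] -0.0
[0.0299, -0.0188, 0.0079] -0.0
[0.0299, -0.0188, 0.0079] -0.0
```

```bash
python3 -m creep '[{"slide":[0.03,-0.019,0.008],"turn":0,"hand":0.012},{"slide":[0.03,-0.019,0.008],"turn":0,"hand":0.012},{"slide":[0.03,-0.019,0.008],"turn":0,"hand":0.012},{"slide":[0.03,-0.019,0.008],"turn":0,"hand":0.012},{"slide":[0,0,0],"turn":0,"hand":0.012}]' 60
python3 - <<'E'
from h import *
np.set_printoptions(precision=4,suppress=True)
plan([*W(-.054,-.199),.026],-101.5,1)
print(get_state()['q'],J(get_state()['tool_pos']))
s=snapshot('wrist'); save('wrist9',s['frame']); print(hammer_px(s))
E
```

```text
clock: 13.38
tool_pos: [0.5114, -0.1053, 0.0939]
eef_rot: [-0.631, 0.776, 0.002, -0.006]
contact_force: [0.0, 0.2, -4.1]
opening: 0.174
at [ 0.5114 -0.1053  0.0939] yaw -101.77 tilt [-0.0121 -0.0054 -0.9999]
[-0.0048, -0.0005, 0.0679] -0.27
[-0.1323  0.8596  0.4177  2.0019 -0.762   0.4504 -0.9132] [-0.0545 -0.2038]
{'face': array([198.0578, 203.7531]), 'ball': array([450.3711, 202.9252]), 'end': array([314.4305, 139.4374]), 'top': array([314.4149, 213.8804])}
```

View pics/wrist9.png

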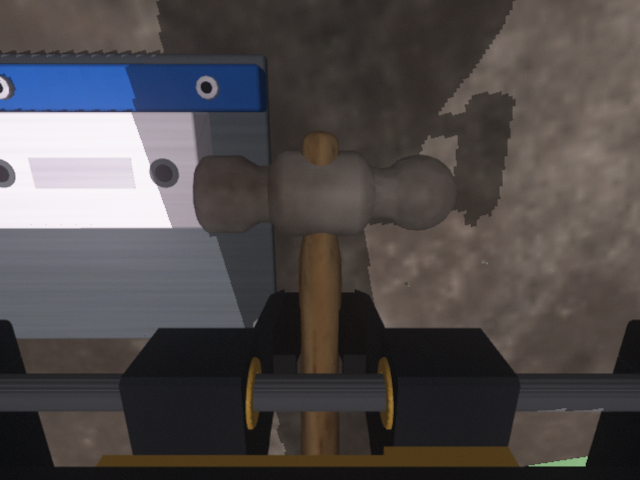

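```bash
python3 -m creep '[{"slide":[0,0,0.025],"turn":0,"hand":0.012},{"slide":[0,0,0.022],"turn":0,"hand":0.012},{"slide":[0,0,0.015],"turn":0,"hand":0.012},{"slide":[0,0,0.005],"turn":-0.3,"hand":0.012},{"slide":[0,0,0],"turn":0,"hand":0.012}]' 60
python3 - <<'E'
from h import *
np.set_printoptions(precision=4,suppress=True)
plan([*W(-.054,-.199),.026],-101.5,1)
print(get_state()['q'],J(get_state()['tool_pos']))
s=snapshot('wrist'); save('wrist10',s['frame']); print(hammer_px(s))
E
```

```text
clock: 14.05
tool_pos: [0.5086, -0.1008, 0.0276]
eef_rot: [-0.635, 0.773, 0.005, -0.006]
contact_force: [0.0, 0.5, -4.9]
opening: 0.174
at [ 0.5086 -0.1008  0.0276] yaw -101.17 tilt [-0.0158 -0.0011 -0.9999]
[-0.0009, -0.0042, 0.0016] 0.33
[-0.0552  0.9593  0.2725  2.016  -0.8431  0.2957 -0.8375] [-0.0582 -0.1999]
{'face': array([204.282 , 199.1768]), 'ball': array([458.5887, 199.0969]), 'end': array([322.0522, 134.4524]), 'top': array([322.2409, 209.3642])}
```

View pics/wrist10.png

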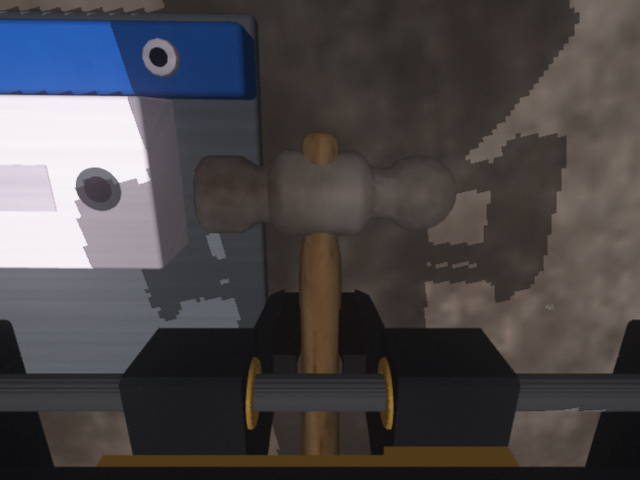

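```bash
python3 -m creep '[{"slide":[-0.007,-0.004,0.001],"turn":0.3,"hand":0.012},{"slide":[-0.004,0,0],"turn":0,"hand":0.012},{"slide":[-0.004,0,0],"turn":0,"hand":0.012},{"slide":[-0.005,0,0],"turn":0,"hand":0.012},{"slide":[-0.005,0,0],"turn":0,"hand":0.012}]' 60
python3 -m creep '[{"slide":[-0.005,0,0],"turn":0,"hand":0.012},{"slide":[-0.005,0,0],"turn":0,"hand":0.012},{"slide":[0,0,0],"turn":0,"hand":0.012},{"slide":[0.008,0,0],"turn":0,"hand":0.012},{"slide":[0,0,0],"turn":0,"hand":0.012}]' 60
python3 - <<'E'
from h import *
np.set_printoptions(precision=4,suppress=True)
plan([*W(-.054,-.17),.026],-101.5,1)
print(get_state()['q'],J(get_state()['tool_pos']))
s=snapshot('wrist'); save('wrist11',s['frame'])
E
```

```text
clock: 14.72
tool_pos: [0.5171, -0.078, 0.0265]
eef_rot: [-0.632, 0.775, 0.004, -0.007]
contact_force: [-1.0, -3.4, -3.1]
opening: 0.177
clock: 15.35
tool_pos: [0.5175, -0.0758, 0.0264]
eef_rot: [-0.632, 0.775, 0.005, -0.007]
contact_force: [0.8, -0.5, -4.3]
opening: 0.177
at [ 0.5175 -0.0758  0.0264] yaw -101.53 tilt [-0.0162 -0.001  -0.9999]
[-0.0037, -0.0004, 0.0004] -0.03
[-0.1133  0.9665  0.2894  2.0024 -0.8564  0.3136 -0.8823] [-0.0544 -0.1737]
```

View pics/wrist11.png

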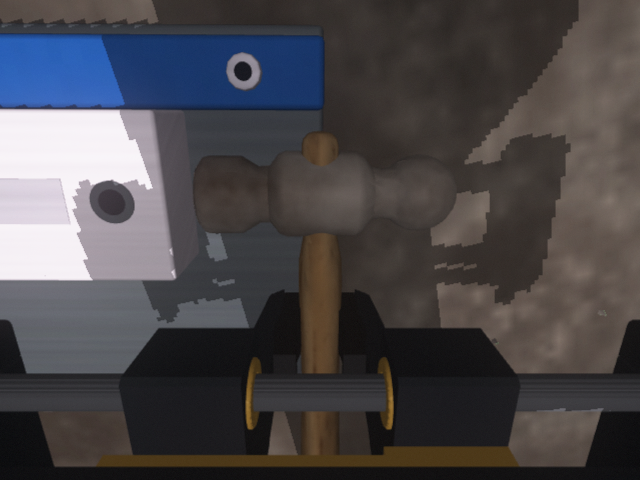

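```bash
python3 -m creep '[{"slide":[-0.004,0,0],"turn":0,"hand":0.012},{"slide":[-0.004,0,0],"turn":0,"hand":0.012},{"slide":[-0.005,0,0],"turn":0,"hand":0.012},{"slide":[-0.005,0,0],"turn":0,"hand":0.012},{"slide":[-0.005,0,0],"turn":0,"hand":0.012}]' 60
python3 -m creep '[{"slide":[-0.005,0,0],"turn":0,"hand":0.012},{"slide":[-0.005,0,0],"turn":0,"hand":0.012},{"slide":[0,0,0],"turn":0,"hand":0.012},{"slide":[0.008,0,0],"turn":0,"hand":0.012},{"slide":[0.002,0,0],"turn":0,"hand":0.012}]' 60
python3 - <<'E'
from h import *
np.set_printoptions(precision=4,suppress=True)
plan([*W(-.054,-.15),.026],-101.5,1)
print(get_state()['q'],J(get_state()['tool_pos']))
s=snapshot('wrist'); save('wrist12',s['frame'])
for uv in [(182,104),(172,278)]: print(J(w(s,uv,.04)))
E
```

```text
clock: 16.02
tool_pos: [0.5221, -0.0529, 0.0263]
eef_rot: [-0.633, 0.774, 0.004, -0.007]
contact_force: [-0.9, -3.1, -3.7]
opening: 0.175
clock: 16.65
tool_pos: [0.5224, -0.0533, 0.0264]
eef_rot: [-0.633, 0.774, 0.005, -0.006]
contact_force: [-0.6, -0.1, -4.1]
opening: 0.175
at [ 0.5224 -0.0533  0.0264] yaw -101.51 tilt [-0.0158 -0.001  -0.9999]
[-0.0006, -0.0002, 0.0004] -0.01
[-0.1616  0.9689  0.2987  1.997  -0.8661  0.3225 -0.917 ] [-0.0542 -0.1506]
[ 0.0319 -0.1069]
[-0.0283 -0.0958]
```

View pics/wrist12.png

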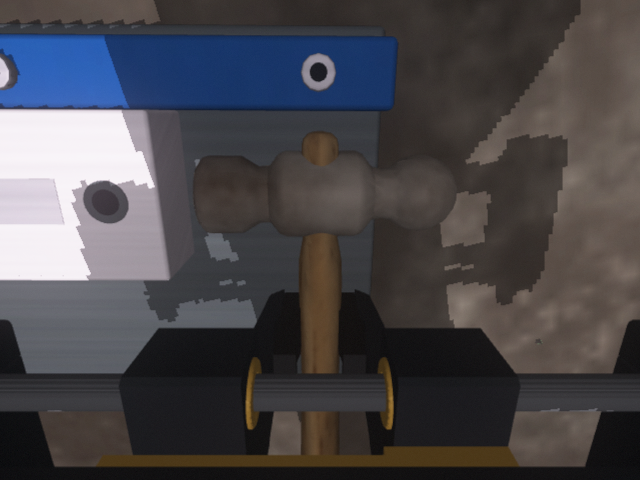

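```bash
python3 -m creep '[{"slide":[-0.005,0,0],"turn":0,"hand":0.012},{"slide":[-0.004,0,0],"turn":0,"hand":0.012},{"slide":[-0.005,0,0],"turn":0,"hand":0.012},{"slide":[-0.005,0,0],"turn":0,"hand":0.012},{"slide":[-0.005,0,0],"turn":0,"hand":0.012}]' 60
python3 -m creep '[{"slide":[-0.005,0,0],"turn":0,"hand":0.012},{"slide":[-0.005,0,0],"turn":0,"hand":0.012},{"slide":[0,0,0],"turn":0,"hand":0.012},{"slide":[0.008,0,0],"turn":0,"hand":0.012},{"slide":[0.002,0,0],"turn":0,"hand":0.012}]' 60
python3 - <<'E'
from h import *
np.set_printoptions(precision=4,suppress=True)
plan([*W(-.054,-.12),.026],-101.5,1)
print(get_state()['q'],J(get_state()['tool_pos']))
s=snapshot('wrist'); save('wrist13',s['frame'])
for uv in [(152,112),(165,278)]: print(J(w(s,uv,.04)))
E
```

```text
clock: 17.32
tool_pos: [0.5269, -0.0295, 0.0261]
eef_rot: [-0.632, 0.775, 0.004, -0.007]
contact_force: [-1.0, -2.9, -4.3]
opening: 0.177
clock: 17.95
tool_pos: [0.5271, -0.0298, 0.0263]
eef_rot: [-0.633, 0.774, 0.005, -0.006]
contact_force: [-0.4, -0.4, -4.1]
opening: 0.176
at [ 0.5271 -0.0298  0.0263] yaw -101.52 tilt [-0.0158 -0.001  -0.9999]
[-0.0066, -0.0002, 0.0003] -0.02
[-0.2123  0.9725  0.3107  1.9886 -0.8739  0.335  -0.9556] [-0.0542 -0.1266]
[ 0.0295 -0.0732]
[-0.0283 -0.0693]
```

View pics/wrist13.png

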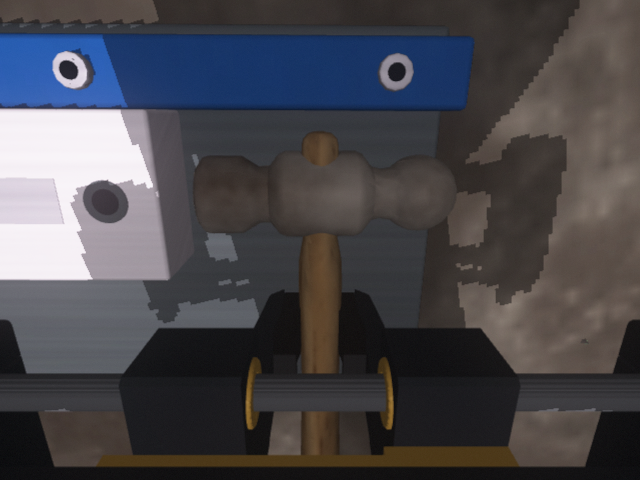

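```bash
python3 -m creep '[{"slide":[-0.005,0,0],"turn":0,"hand":0.012},{"slide":[-0.004,0,0],"turn":0,"hand":0.012},{"slide":[-0.005,0,0],"turn":0,"hand":0.012},{"slide":[-0.005,0,0],"turn":0,"hand":0.012},{"slide":[-0.005,0,0],"turn":0,"hand":0.012}]' 60
python3 -m creep '[{"slide":[-0.005,0,0],"turn":0,"hand":0.012},{"slide":[-0.006,0,0],"turn":0,"hand":0.012},{"slide":[0,0,0],"turn":0,"hand":0.012},{"slide":[0.008,0,0],"turn":0,"hand":0.012},{"slide":[0.002,0,0],"turn":0,"hand":0.012}]' 60
python3 - <<'E'
from h import *
np.set_printoptions(precision=4,suppress=True)
plan([*W(-.054,-.10),.026],-101.5,1)
print(get_state()['q'],J(get_state()['tool_pos']))
s=snapshot('wrist'); save('wrist14',s['frame'])
for uv in [(152,112),(165,278)]: print(J(w(s,uv,.04)))
for n in ('hood_mouth','fence_face'):
  for r in pinpoint(n,s): print(n,r['conf'],J(w(s,r['uv'],.03)))
E
```

```text
clock: 18.62
tool_pos: [0.5317, -0.006, 0.0261]
eef_rot: [-0.632, 0.775, 0.004, -0.007]
contact_force: [-1.1, -3.4, -4.4]
opening: 0.179
clock: 19.25
tool_pos: [0.5321, -0.0053, 0.0262]
eef_rot: [-0.633, 0.775, 0.005, -0.006]
contact_force: [-0.5, -0.8, -4.7]
opening: 0.175
at [ 0.5321 -0.0053  0.0262] yaw -101.52 tilt [-0.0158 -0.0011 -0.9999]
[-0.0017, -0.0002, 0.0002] -0.02
[-0.2656  0.9773  0.3255  1.9765 -0.8799  0.3514 -0.9978] [-0.0542 -0.1017]
[ 0.0295 -0.0483]
[-0.0282 -0.0444]
fence_face 0.89 [ 0.0308 -0.0516]
```

View pics/wrist14.png

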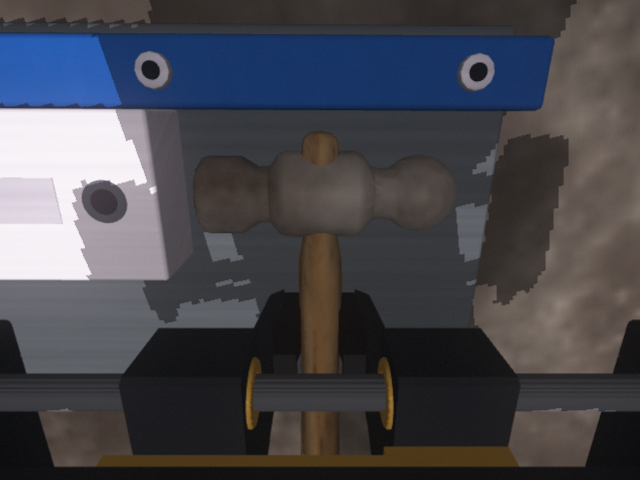

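```bash
python3 -m creep '[{"slide":[-0.005,0,0],"turn":0,"hand":0.012},{"slide":[-0.005,0,0],"turn":0,"hand":0.012},{"slide":[-0.005,0,0],"turn":0,"hand":0.012},{"slide":[-0.004,0,0],"turn":0,"hand":0.012},{"slide":[0,0,0],"turn":0,"hand":0.012}]' 60
python3 -m creep '[{"slide":[0.008,0,0],"turn":0,"hand":0.012},{"slide":[0.002,0,0],"turn":0,"hand":0.012},{"slide":[0,0,0],"turn":0,"hand":0.012}]' 60
python3 - <<'E'
from h import *
np.set_printoptions(precision=4,suppress=True)
print(J(get_state()['tool_pos']))
s=snapshot('wrist'); save('wrist15',s['frame'])
for uv in [(152,112),(165,278)]: print(J(w(s,uv,.04)))
plan([*W(-.054,-.09),.026],-101.5,1)
s=snapshot('top'); save('top15',cv2.resize(s['frame'][170:330,230:490],None,fx=3,fy=3))
E
```

```text
clock: 20.02
tool_pos: [0.5359, 0.0141, 0.0259]
eef_rot: [-0.633, 0.774, 0.004, -0.007]
contact_force: [-0.1, -2.9, -3.6]
opening: 0.176
clock: 20.4
tool_pos: [0.534, 0.004, 0.0261]
eef_rot: [-0.633, 0.774, 0.005, -0.006]
contact_force: [0.0, 0.7, -4.4]
opening: 0.178
[-0.0542 -0.0922]
[ 0.0295 -0.0388]
[-0.0282 -0.0349]
at [0.5339 0.0043 0.026 ] yaw -101.5 tilt [-0.016  -0.0005 -0.9999]
[-0.0019, -0.0003, 0.0] 0.0
```

View pics/wrist15.png

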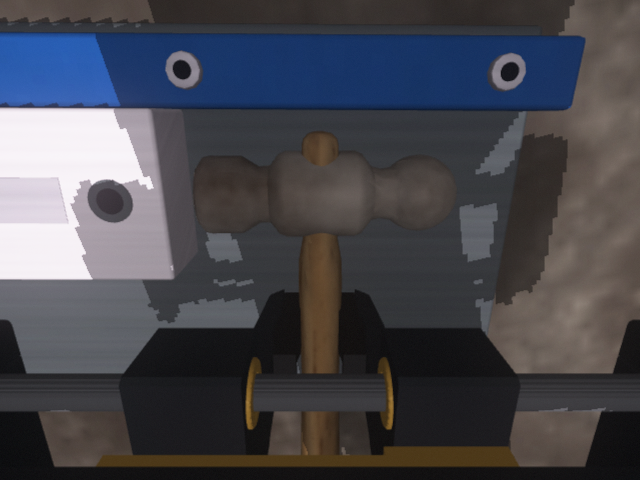

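View pics/top15.png

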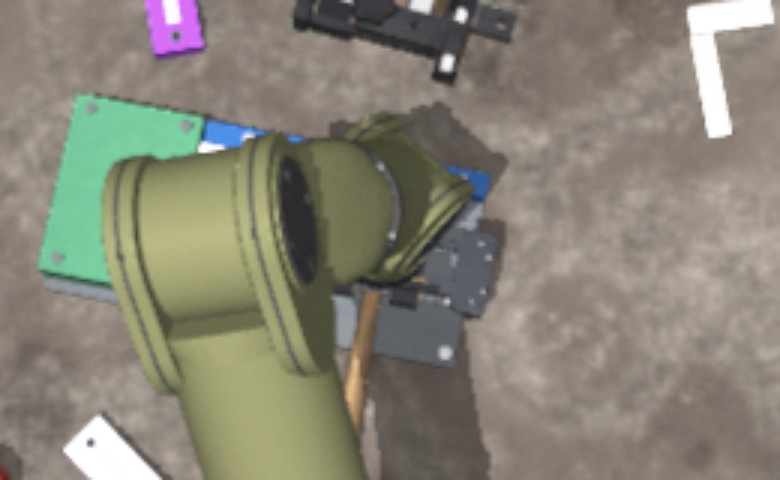

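```bash
python3 -m creep '[{"slide":[-0.005,0,0],"turn":0,"hand":0.012},{"slide":[-0.005,0,0],"turn":0,"hand":0.012},{"slide":[-0.004,0,0],"turn":0,"hand":0.012},{"slide":[-0.004,0,0],"turn":0,"hand":0.012},{"slide":[-0.004,0,0],"turn":0,"hand":0.012}]' 60
for i in 1 2 3; do python3 -m creep '[{"slide":[-0.003,0,0],"turn":0,"hand":0.012}]' 60 | grep -E 'tool|contact'; done
python3 -m creep '[{"slide":[0,0,0],"turn":0,"hand":0.012},{"slide":[0.008,0,0],"turn":0,"hand":0.012},{"slide":[0,0,0],"turn":0,"hand":0.012}]' 60
python3 - <<'E'
from h import *
np.set_printoptions(precision=4,suppress=True)
print(J(get_state()['tool_pos']))
s=snapshot('wrist'); save('wrist16',s['frame'])
plan([*W(-.054,-.06),.026],-101.5,1)
E
```

```text
clock: 21.12
tool_pos: [0.538, 0.0254, 0.0259]
eef_rot: [-0.633, 0.774, 0.004, -0.007]
contact_force: [-1.2, -3.2, -3.8]
opening: 0.176
tool_pos: [0.5388, 0.0287, 0.0259]
contact_force: [-1.4, -3.5, -4.0]
tool_pos: [0.5394, 0.0316, 0.0259]
contact_force: [-1.2, -3.0, -3.9]
tool_pos: [0.54, 0.0346, 0.0259]
contact_force: [-2.8, -3.4, -4.1]
clock: 21.88
tool_pos: [0.5386, 0.0262, 0.0261]
eef_rot: [-0.632, 0.775, 0.005, -0.006]
contact_force: [0.4, 0.2, -4.2]
opening: 0.174
[-0.0541 -0.0695]
at [0.5387 0.0266 0.026 ] yaw -101.51 tilt [-0.0157 -0.0005 -0.9999]
[-0.009, -0.0002, 0.0] -0.01
```

View pics/wrist16.png

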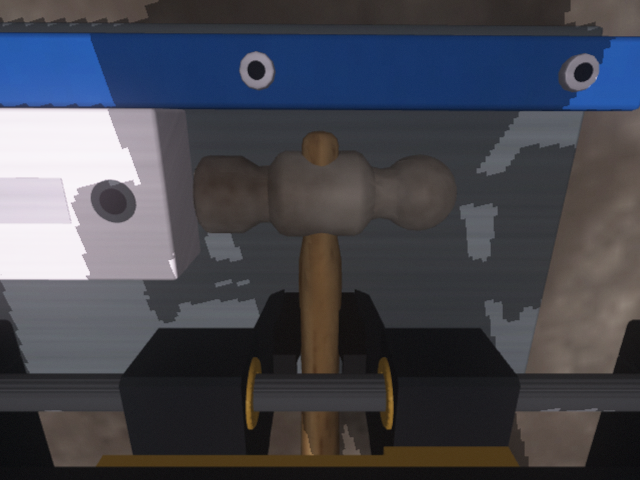

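```bash
python3 -m creep '[{"slide":[-0.004,0,0],"turn":0,"hand":0.012},{"slide":[-0.003,0,0],"turn":0,"hand":0.012},{"slide":[-0.003,0,0],"turn":0,"hand":0.012}]' 60| grep -E 'tool|contact'
for i in 1 2 3 4 5 6; do python3 -m creep '[{"slide":[-0.003,0,0],"turn":0,"hand":0.012}]' 60 | grep -E 'tool|contact'; done
```

```text
tool_pos: [0.54, 0.0358, 0.0258]
contact_force: [-1.3, -3.8, -4.2]
tool_pos: [0.5405, 0.0382, 0.0258]
contact_force: [-2.1, -3.7, -4.7]
tool_pos: [0.5412, 0.0417, 0.0258]
contact_force: [-0.8, -3.2, -5.2]
tool_pos: [0.5419, 0.0451, 0.0258]
contact_force: [-1.6, -3.8, -4.4]
tool_pos: [0.5426, 0.0482, 0.0258]
contact_force: [-2.4, -4.4, -3.9]
tool_pos: [0.5423, 0.0495, 0.0257]
contact_force: [-5.0, -9.0, -4.0]
tool_pos: [0.542, 0.0502, 0.0256]
contact_force: [-6.0, -11.4, -3.3]
```

```bash
python3 -m creep '[{"slide":[0,0,0],"turn":0,"hand":0.012},{"slide":[0.008,0,0],"turn":0,"hand":0.012},{"slide":[0.008,0.002,0],"turn":0,"hand":0.012},{"slide":[0,0,0],"turn":0,"hand":0.012}]' 60
python3 - <<'E'
from h import *
np.set_printoptions(precision=4,suppress=True)
print(J(get_state()['tool_pos']))
s=snapshot('wrist'); save('wrist17',s['frame']); np.savez('w17.npz',**{k:s[k] for k in('frame','depth','mtx','camera_from_world')})
plan([*W(-.054,-.06),.026],-101.5,1)
E
```

```text
clock: 23.55
tool_pos: [0.539, 0.0392, 0.026]
eef_rot: [-0.633, 0.774, 0.005, -0.006]
contact_force: [-0.4, -1.0, -3.9]
opening: 0.178
[-0.0563 -0.0567]
at [0.5392 0.0396 0.026 ] yaw -101.46 tilt [-0.0157  0.0003 -0.9999]
[0.0038, -0.0023, -0.0] 0.04
```

View pics/wrist17.png

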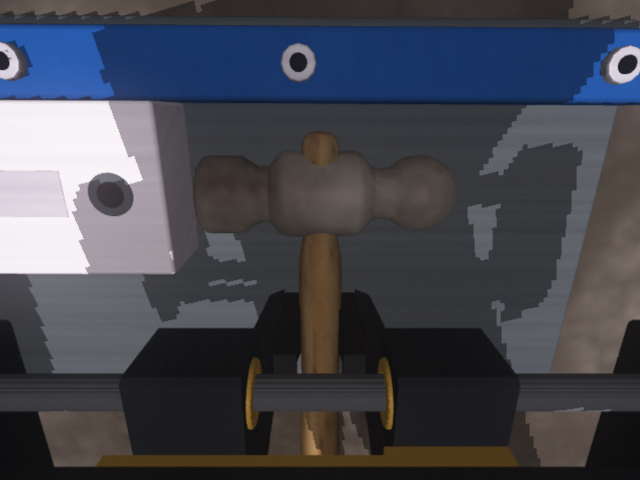

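```bash
python3 -m creep '[{"slide":[-0.004,0,0],"turn":0,"hand":0.012},{"slide":[-0.003,0,0],"turn":0,"hand":0.012},{"slide":[-0.001,0,0],"turn":0,"hand":0.012}]' 60| grep -E 'tool|contact'
for i in 1 2 3 4 5 6; do python3 -m creep '[{"slide":[-0.001,0,0],"turn":0,"hand":0.012}]' 60 | grep -E 'tool|contact'; done
```

```text
tool_pos: [0.5406, 0.0476, 0.0258]
contact_force: [0.4, 0.5, -4.2]
tool_pos: [0.5407, 0.0478, 0.0258]
contact_force: [0.7, -0.0, -5.0]
tool_pos: [0.5408, 0.0485, 0.0258]
contact_force: [-1.0, -0.9, -4.8]
tool_pos: [0.5407, 0.0488, 0.0258]
contact_force: [-1.0, -2.8, -2.7]
tool_pos: [0.5406, 0.0492, 0.0258]
contact_force: [-2.7, -3.9, -4.2]
tool_pos: [0.5404, 0.0495, 0.0258]
contact_force: [-4.3, -6.1, -3.7]
tool_pos: [0.5403, 0.0497, 0.0258]
contact_force: [-3.5, -7.0, -3.0]
```

```bash
python3 -m creep '[{"slide":[0.006,0,0],"turn":0,"hand":0.012},{"slide":[0.02,0,0],"turn":0,"hand":0.012},{"slide":[0.03,0,-0.02],"turn":0,"hand":0.012},{"slide":[0.02,0.0,-0.04],"turn":0,"hand":0.012},{"slide":[0,0,-0.05],"turn":0,"hand":0.012}]' 60
python3 -m creep '[{"slide":[0,0.02,0],"turn":0,"hand":0.012},{"slide":[0,0,0],"turn":0,"hand":0.012}]' 60
python3 - <<'E'
from h import *
np.set_printoptions(precision=4,suppress=True)
print(get_state()['q'],J(get_state()['tool_pos']))
s=snapshot('wrist'); save('wrist18',s['frame']); np.savez('w18.npz',**{k:s[k] for k in('frame','depth','mtx','camera_from_world')})
E
```

```text
clock: 25.35
tool_pos: [0.5278, -0.0235, 0.1371]
eef_rot: [-0.632, 0.775, 0.005, -0.007]
contact_force: [1.8, 1.1, -4.3]
opening: 0.178
clock: 25.6
tool_pos: [0.5076, -0.0164, 0.1368]
eef_rot: [-0.633, 0.774, 0.006, -0.006]
contact_force: [0.5, -0.4, -3.5]
opening: 0.174
[-0.3579  0.7916  0.5156  2.0197 -0.7462  0.5444 -1.0735] [-0.076  -0.1175]
```

View pics/wrist18.png

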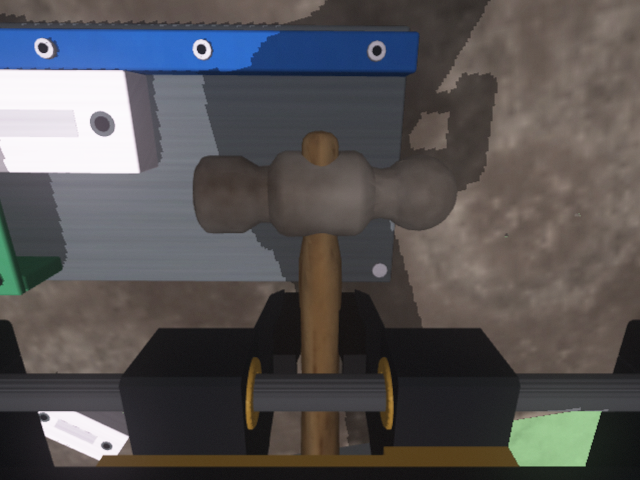

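```bash
python3 - <<'E'
from h import *
np.set_printoptions(precision=4,suppress=True)
s=np.load('w18.npz')
f=s['frame'];save('crop18',cv2.resize(f[10:310,0:260],None,fx=2,fy=2,interpolation=cv2.INTER_CUBIC))
print('block',[J(w(s,u,.04)) for u in [(125,71),(141,172),(2,173)]])
print('fence inner top',[J(w(s,u,.036)) for u in [(160,73),(414,73)]],'bed edge',[J(w(s,u,.01)) for u in [(30,280),(280,280)]])
E
```

```text
block [array([ 0.0299, -0.0042]), array([-0.0285, -0.0042]), array([-0.0291,  0.084 ])]
fence inner top [array([ 0.0293, -0.0228]), array([ 0.0294, -0.1733])] bed edge [array([-0.1182,  0.1117]), array([-0.1182, -0.0862])]
```

View pics/crop18.png

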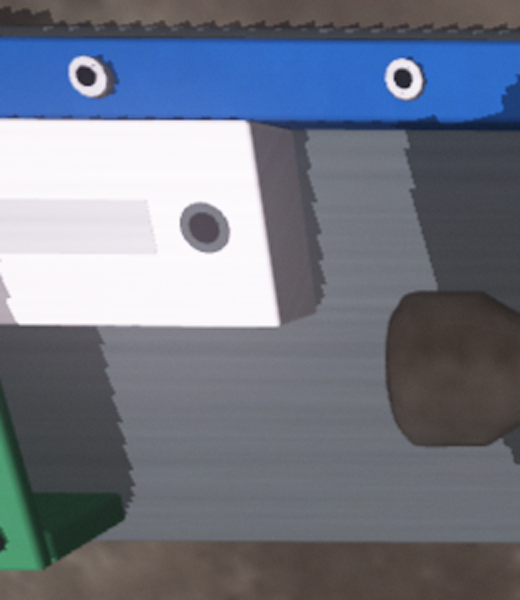

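```bash
python3 - <<'E'
from h import *
plan([.487,-.256,.09],-72,6)
E
```

```text
at [ 0.5087 -0.0168  0.1365] yaw -101.42 tilt [-1.610e-02  3.000e-04 -9.999e-01]
[0.0398, -0.0043, 0.0077] -4.9
[0.04, -0.0009, 0.0077] -4.9
[0.0399, 0.0025, 0.0077] -4.9
[0.0396, 0.0059, 0.0077] -4.9
[0.0389, 0.0093, 0.0077] -4.9
[0.038, 0.0126, 0.0077] -4.9
```

```bash
python3 -m creep '[{"slide":[0.04,-0.0043,0.006],"turn":-4.9,"hand":0.012},{"slide":[0.04,-0.001,0.006],"turn":-4.9,"hand":0.012},{"slide":[0.04,0.0025,0.007],"turn":-4.9,"hand":0.012},{"slide":[0.04,0.006,0.007],"turn":-4.9,"hand":0.012},{"slide":[0.039,0.0093,0.007],"turn":-4.9,"hand":0.012}]' 60
python3 -m creep '[{"slide":[0.038,0.0126,0.007],"turn":-4.9,"hand":0.012},{"slide":[0,0,0.02],"turn":0,"hand":0.012},{"slide":[0,0,0.02],"turn":0,"hand":0.012},{"slide":[0,0,0.02],"turn":0,"hand":0.012},{"slide":[0,0,0],"turn":0,"hand":0.012}]' 60
python3 - <<'E'
from h import *
plan([.487,-.256,.012],-72,2); print(get_state()['q'])
s=snapshot('wrist'); save('wrist19',s['frame']); s=snapshot('scene'); save('scene19',cv2.resize(s['frame'][180:400,200:500],None,fx=2.5,fy=2.5))
E
```

```text
clock: 26.28
tool_pos: [0.4904, -0.2193, 0.103]
eef_rot: [0.784, -0.621, -0.006, 0.005]
contact_force: [0.2, -0.3, -4.6]
opening: 0.172
clock: 26.9
tool_pos: [0.4845, -0.2574, 0.0352]
eef_rot: [0.808, -0.588, -0.008, 0.005]
contact_force: [-0.2, 0.1, -3.4]
opening: 0.175
at [ 0.4845 -0.2574  0.0352] yaw -72.1 tilt [-1.840e-02  9.000e-04 -9.998e-01]
[-0.0003, -0.0014, 0.0116] -0.05
[-0.0003, -0.0014, 0.0116] -0.05
[ 0.27429064  0.94987411  0.2175644   1.92276622 -0.52943508  0.34170319
 -0.34920508]
```

View pics/scene19.png

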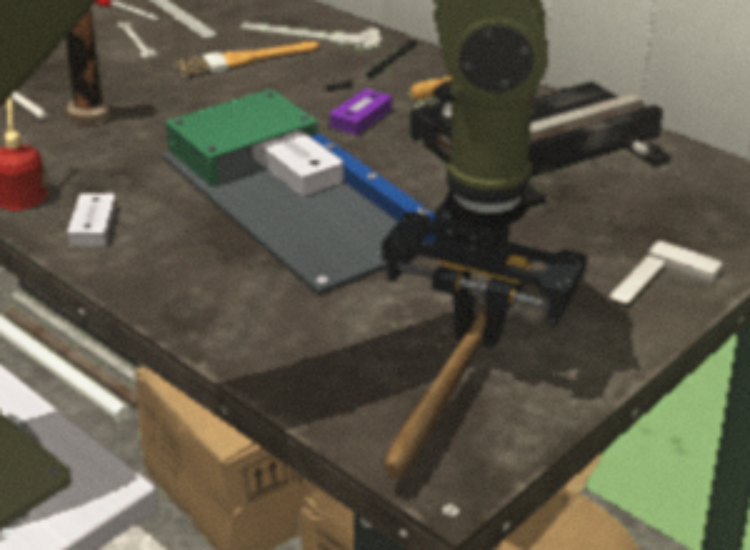

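```bash
python3 -m creep '[{"slide":[0,0,0.011],"turn":0,"hand":0.012},{"slide":[0,0,0.006],"turn":0,"hand":0.012},{"slide":[0,0,0.002],"turn":0,"hand":0.012}]' 60
python3 -m creep '[{"slide":[0,0,0.0015],"turn":0,"hand":0.012}]' 60
python3 -m creep '[{"slide":[0,0,0.0015],"turn":0,"hand":0.012}]' 60
```

```text
clock: 27.38
tool_pos: [0.4844, -0.2577, 0.0177]
eef_rot: [0.809, -0.588, -0.006, 0.005]
contact_force: [0.9, -0.3, -4.1]
opening: 0.177
clock: 27.5
tool_pos: [0.4846, -0.2579, 0.0166]
eef_rot: [0.809, -0.588, -0.006, 0.005]
contact_force: [0.2, 0.2, -4.9]
opening: 0.178
clock: 27.62
tool_pos: [0.4847, -0.2579, 0.0152]
eef_rot: [0.809, -0.588, -0.006, 0.005]
contact_force: [0.5, 0.6, -4.0]
opening: 0.176
```

```bash
python3 -m creep '[{"slide":[0,0,0.0015],"turn":0,"hand":0.012}]' 60
python3 -m creep '[{"slide":[0,0,0.0012],"turn":0,"hand":0.012}]' 60
python3 -m creep '[{"slide":[0,0,0.0005],"turn":0,"hand":0.012}]' 60
```

```text
clock: 27.75
tool_pos: [0.4847, -0.2578, 0.0143]
eef_rot: [0.809, -0.588, -0.006, 0.005]
contact_force: [-1.7, 2.7, 13.9]
opening: 0.174
clock: 27.88
tool_pos: [0.4847, -0.2578, 0.0142]
eef_rot: [0.808, -0.588, -0.006, 0.005]
contact_force: [-2.7, 4.1, 21.2]
opening: 0.176
clock: 28.0
tool_pos: [0.4847, -0.2578, 0.0142]
eef_rot: [0.808, -0.588, -0.006, 0.005]
contact_force: [-2.6, 4.0, 20.9]
opening: 0.176
```

```bash
python3 -m creep '[{"slide":[0,0,-0.0013],"turn":0,"hand":0.012},{"slide":[0,0,0],"turn":0,"hand":0.03},{"slide":[0,0,0],"turn":0,"hand":0.05},{"slide":[0,0,0],"turn":0,"hand":0.07},{"slide":[0,0,0],"turn":0,"hand":0.07}]'
python3 -m creep '[{"slide":[0,0,0],"turn":0,"hand":0.07},{"slide":[0,0,0],"turn":0,"hand":0.07},{"slide":[0,0,-0.02],"turn":0,"hand":0.07},{"slide":[0,0,-0.05],"turn":0,"hand":0.07},{"slide":[0,0,-0.05],"turn":0,"hand":0.07}]'
python3 -m creep '[{"slide":[0,0,-0.05],"turn":0,"hand":0.07},{"slide":[0,0,-0.05],"turn":0,"hand":0.07},{"slide":[0,0,0],"turn":0,"hand":0.07}]'
python3 - <<'E'
from h import *
np.set_printoptions(precision=4,suppress=True)
s=snapshot('wrist'); save('wrist20',s['frame'])
for t,z in [('hammer_grip',.015),('hammer',0)]:
    for r in pinpoint(t,s): print(t,r['conf'],np.round(r['uv']),w(s,r['uv'],z))
s=snapshot('top'); save('top20',s['frame'])
for t,z in [('stake_mid',.11),('oiler_mid',.037),('square_mid',.005),('hammer',0),('hammer_grip',.015),('block_center',.025)]:
    for r in pinpoint(t,s): print(t,r['conf'],np.round(r['uv']),w(s,r['uv'],z))
E
```

```text
clock: 28.62
tool_pos: [0.4845, -0.2579, 0.0131]
eef_rot: [0.809, -0.588, -0.006, 0.005]
contact_force: [0.0, 0.4, 0.4]
opening: 0.607
clock: 29.25
tool_pos: [0.4861, -0.2575, 0.1343]
eef_rot: [0.808, -0.588, -0.007, 0.005]
contact_force: [1.0, -1.0, 0.3]
opening: 0.796
clock: 29.62
tool_pos: [0.4899, -0.259, 0.2368]
eef_rot: [0.809, -0.588, -0.002, 0.005]
contact_force: [-0.0, -0.5, -1.4]
opening: 0.797
hammer_grip 0.9 [315. 207.] [ 0.484  -0.2556  0.015 ]
hammer 0.69 [316. 263.] [ 0.4202 -0.2777  0.    ]
stake_mid 0.82 [173. 257.] [0.5385 0.4615 0.11  ]
oiler_mid 0.61 [222. 332.] [0.3542 0.3488 0.037 ]
oiler_mid 0.29 [308. 232.] [0.613  0.1261 0.037 ]
square_mid 0.69 [479. 194.] [ 0.7196 -0.3366  0.005 ]
hammer 0.61 [293. 239.] [0.6028 0.1682 0.    ]
block_center 0.78 [268. 329.] [0.3621 0.2316 0.025 ]
block_center 0.61 [305. 233.] [0.6127 0.1348 0.025 ]
```

View pics/wrist20.png

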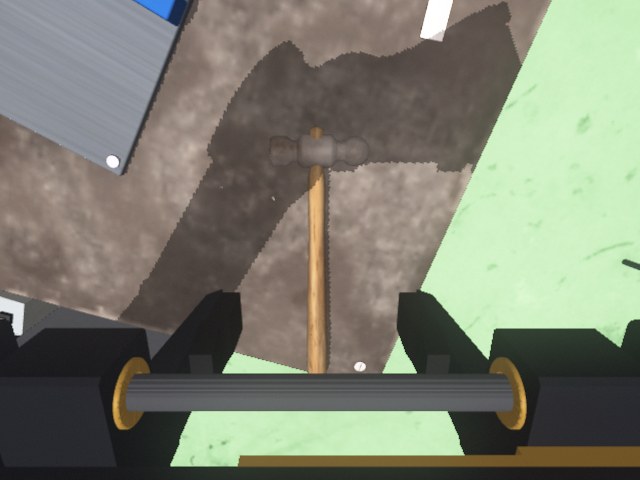

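View pics/top20.png

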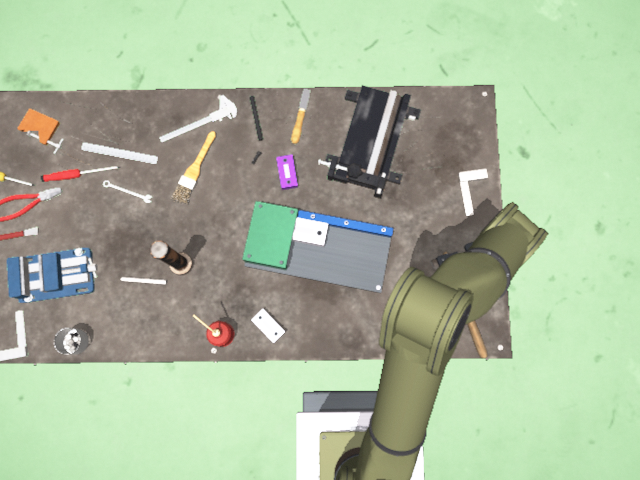

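```bash
python3 -c "
from plant import *
print(finish_job()); print(get_state()['clock'])"
```

```text
the job is handed in; nothing more can be done
None
the job is handed in; nothing more can be done
```

I handed the job in at about 30 s with the block home on the stop, flush against the fence, and the hammer lying flat on the bench. `finish_job` gave no verdict.

- **To the fence:** I gripped the hammer by its handle and pushed the block onto the fence in two taps with the handle's blunt end. The block slid at about 3 N and was held against the fence at about 8 N.
- **Along the fence:** I tapped it along with the flat face, backing the hammer 8–10 mm off each time. By measurement the block's centre rested at about −63, −39, −13, +12, +21 and +43 mm.
- **Onto the stop:** The next push stalled at a centre of about +56 mm, where the force climbed to about 13 N. A second gentle press stalled at the same place with no further movement.

**Last checks:**
- **Block:** The wrist picture showed its edges at jig x of about +30 and −29 mm, parallel to the fence.
- **Hammer:** It lies flat near where it started, clear of the jig.
- **Stake, oil can and square:** They look in the same places in the top view. The detector's estimates differ from the first reading by about 10 mm for the stake, 6 mm for the oil can and 16 mm for the square, the last against a first reading from the other camera. I put that down to detector error.

**Things that went less than ideally:**
- **Joint limits:** While I was lowering the hammer for the first fence push, two joints came to the edge of their ranges. That left the tool about 1° off vertical from then on.
- **Touch pin:** I could not read it directly, so "home" rests on the repeated stall.
- **Sideways force:** During the press against the stop, the sideways force was higher than I expected, about 6 N. It was still about 4 N when I repeated the press from 2 mm farther off the fence, and the block stayed flush.

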